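# Charge the ball mill and start it

## Robot

A 6-joint arm with a two-finger parallel gripper is mounted at the origin on a cart in front of the work surface, level with it; the furniture and walls round the work are solid. World frame = base frame: x ahead of the robot, y to its left, z up, the work surface at z = 0. Lengths are in m, angles in rad, forces in N, time in s.
With the tool pointing down it reaches from about 0.35 to 0.975 m from the base axis. Payload 4.9 kg.
Tool frame: the origin (TCP) lies midway between the tips of the shut fingers; the grasp point (between the pads) lies 19 mm behind it; z points along the fingers, y is the direction in which the jaws open and shut (so a half turn about z gives the same grasp; the last joint's range is limited). The gripper opens to 85 mm and grips with 20 to 120 N. Pads are 22 mm wide; open, the fingers measure 114 mm over their backs; the gripper's body (76 mm by 85 mm) begins 54 mm behind the grasp point. The pads swing forward as they close: fully open they stand 13 mm farther back than shut.
Start: joints at [-1.379, 0.053, 1.613, -0, 1.476, -0.119], TCP at [0.191, -0.595, 0.231] pointing down, gripper open.
Joint ranges: [-3.01, 3.01], [-1.01, 2.22], [0.06, 2.58], [-1.02, 4.17], [0.09, 2.62], [-3.14, 3.14]. Speed limits (rad/s): [2.57, 2.57, 3.14, 3.14, 3.14, 3.14].

## Interface

Orientations are given as [roll, pitch, yaw] about the fixed x, y, z axes, in that order (R = Rz(yaw) Ry(pitch) Rx(roll)).
In Python, from plant import arm gives the robot as it stands. The module is installed in compiled form; this text tells all that it offers.
- The arm moves only by the tool play_rows, never from a script. Its argument "increments" is one flat list of numbers, 6 for each row, row after row: the shift along the tool's x, y, z in m, then the turn, a rotation vector about the tool's x, y, z in rad. A call has 1 to 8 rows; each row is the pose to reach, as a shift and turn from the pose commanded when the call began, along the tool's axes at that moment; what a row does not reach only later rows make up. A row lasts 1/8 s, in which the tool goes at most 62.5 mm and 10.7 degrees, less where a joint would pass 70% of its speed; a pose out of reach is approached as far as the arm can. A call with a gripper value outside its range is refused whole. "gripper" is the opening, from 0 (shut) to 1 (fully open), set as the call begins (left out, the last holds). The fingers move at their own pace and stop on an object; "force" is the grip in N (left out, the last holds). Time passes only in rows, so rows that repeat a pose let the fingers close. It gives the time, the measured TCP pose, the force and the opening at its end, in the units of the state.
- arm.state(): the state, without advancing time (a new reading comes with each control period).
- arm.capture(name): name is "side" or "top"; returns the picture (480x640x3 uint8, red, green, blue); there is no depth.
- arm.camera_model(name): a dict with "fov_y" (degrees; the focal length in pixels is half the picture's height over the tangent of half this angle, whatever the lens; pixels are square), "cx", "cy" (the principal point, pixels), "xyz" and "orientation" of the camera in the world. Camera axes: x right, y up, looking along -z (the intrinsics and any distortion apply to the point x, -y, -z); pixel columns grow to the right and rows downward; lengths in m; the calibration is good to about 2 mm. A picture is of the moment at which its call begins. camera_model takes no time and is no camera call.
- arm.close_job(): hands the job in, once; it reports no verdict.
Trained networks look in the newest picture that a camera, given by its name, has taken for a name from the list of things; names that differ only in an ending like _2 or _b are one class to them, and where a whole thing is asked for, a point or a joint stands for the part that bears it (a point fixed in the world has none). Each returns a list of dicts, best first, with "conf" (0 to 1); they miss things now and then, are a little off and sometimes report something else, mostly with a low value. They report only what shows in the picture. A call takes as long as a camera call. They do not tell look-alikes from the thing itself.
- arm.search_frame(query, camera): "extent" ([centre column, centre row, width, height] in pixels, round what is visible of it).
- arm.regions_of(query, camera): "mask" (480x640 bool, what is visible of it) and "extent" ([centre column, centre row, width, height] in pixels, round what is visible of it).
- arm.tip_of(query, camera): "pixel" ([column, row] in pixels: a listed point, or the origin of a listed thing).
The state is a dict: "time_s": time; "joint_pos": joint angles; "dq": joint speeds; "effort": joint torques, N m; "tool_pos": TCP position; "tcp_rot": TCP orientation; "force": force on the tool from outside, world axes, zero at the start; "wrist_torque": the same for the moment, N m; "finger_gap": opening from 0.0 (shut) to 1.0 (fully open).
Only numpy, scipy, OpenCV 4.12 (cv2) and the standard library are available. Lean on these libraries where they do the work, as an engineer would, in place of code of your own. Each camera call takes 0.05 s, during which the arm holds its last target.

## Task

Pick up the steel chute by its black fin and tip its three steel balls into the mill's open grinding jar without spilling any on the worktop, then set the empty chute down upright on the worktop. With all the balls in, key in the run: press the yellow, the blue and then the green key right down, one at a time, letting each spring back up before the next; leave the red key alone and do not knock over the bottles.

Things in the scene. Friction and masses are not known exactly. Their poses are not given: they have to be found in the camera images.
- mill: Small bench ball mill, fixed, 144 (x) x 314 (y) mm. Origin: centre of its underside, on the worktop; z up. Local y -155 to +40 mm: white housing, 50 mm high, with four round spring keys in a row along y (local x -20 mm, 42 mm apart; order of colours varies) and behind them a low black display, 54 mm high. Local y +33 to +155 mm: grey platform, 20 mm high, with the steel grinding jar.
- jar_mouth (a point): Centre of the open mouth of the round steel grinding jar, at its rim, 85 mm above the worktop (mill local x -25, y +95 mm). Mouth 50 mm wide inside, jar 58 mm outside, wall 4 mm, inside depth 60 mm. The jar is fixed to the mill.
- chute: Loose steel charging chute, 0.10 to 0.17 kg. Origin: centre of its underside; x runs along the channel to the open spout, y across, z up. Channel x -73 to +70 mm, 26 mm wide (20 inside), walls up to z 42 mm. Its floor rises 8 degrees from closed tail to spout: held level, balls stay at the tail; dipping the spout 30 to 40 degrees empties it. Ahead of x = 35 mm nothing reaches below z = 20 mm.
- chute_fin (a point): Grip point in the middle of the chute's upright fin, 70 mm above the chute's underside (chute local x -10, y 0 mm). The fin is 10 mm thick (across chute y), 50 mm long (along chute x) and stands from z = 46 to 90 mm, on a bridge across the channel that the balls pass beneath.
- chute_lip (a point): Middle of the spout's lip: the upper side of the channel floor at its open end (chute local x +70, y 0, z +26 mm).
- violet_bottle: Bystander: violet dropper bottle 37 x 36 x 106 mm with a dark cap, loose, standing. Origin: centre of its underside; z up.
- oil_bottle: Bystander: small brown bottle with a black cap, 26 mm across, 60 mm high, loose, standing. Origin: centre of its underside; z up.
- ball_0_center (a point): Centre of one of three equal steel grinding balls, 16 mm in diameter, 17 g; at the start all three lie one behind the other at the tail of the chute.
- ball_1_center (a point): Centre of one of three equal steel grinding balls, 16 mm in diameter, 17 g; at the start all three lie one behind the other at the tail of the chute.
- ball_2_center (a point): Centre of one of three equal steel grinding balls, 16 mm in diameter, 17 g; at the start all three lie one behind the other at the tail of the chute.
- key_yellow_top (a point): Centre of the top of the yellow key's cap: a round yellow cap 22 mm across, standing 9 mm above its black round housing (38 mm across, 12 mm high); about 72 mm above the worktop when up.
- key_yellow (a joint): Travel of the yellow key, straight down: 0 up, 0.005 m fully down (about 5 N; it starts to yield at 1.5 N). It springs back up when let go; counted as pressed beyond 0.0035 m.
- key_blue_top (a point): Centre of the top of the blue key's cap: a round blue cap 22 mm across, standing 9 mm above its black round housing (38 mm across, 12 mm high); about 72 mm above the worktop when up.
- key_blue (a joint): Travel of the blue key, straight down: 0 up, 0.005 m fully down (about 5 N; it starts to yield at 1.5 N). It springs back up when let go; counted as pressed beyond 0.0035 m.
- key_green_top (a point): Centre of the top of the green key's cap: a round green cap 22 mm across, standing 9 mm above its black round housing (38 mm across, 12 mm high); about 72 mm above the worktop when up.
- key_green (a joint): Travel of the green key, straight down: 0 up, 0.005 m fully down (about 5 N; it starts to yield at 1.5 N). It springs back up when let go; counted as pressed beyond 0.0035 m.
- key_red_top (a point): Centre of the top of the red key's cap: a round red cap 22 mm across, standing 9 mm above its black round housing (38 mm across, 12 mm high); about 72 mm above the worktop when up.
- key_red (a joint): Travel of the red key, straight down: 0 up, 0.005 m fully down (about 5 N; it starts to yield at 1.5 N). It springs back up when let go; counted as pressed beyond 0.0035 m.
Mind the look-alikes: they are no part of the job. Leave any pink or purple look-alike of the chute alone.

How it is judged:
By the outcome, as a careful person would: the job done as asked, in the order asked, and still so for the second after the job is handed in, with the robot touching nothing.
It also fails if it takes over 67 s, if anything falls off the work surface, if the arm or the gripper's body presses on something with over 40 N, if the wrist force passes 120 N, or if a joint passes its speed limit or range.

## Working session

There is one attempt and no reset: what is moved stays moved. The work goes in short steps, Python scripts to look and compute and a tool call to move; the robot and the scene stay as the last step left them, time stands still between calls to the robot, and variables do not carry over. Pictures are saved under pics/ and viewed, and the job is handed in when it is done.

Besides the shell and the picture viewer there is one more tool, called after "Emit:" by a JSON object that holds its "api" and its "payload". play_rows: Moves the arm, as the interface text tells. Its arguments: {"type":"object","properties":{"increments":{"type":"array"},"gripper":{"type":"number"},"force":{"type":"number"}},"required":["increments"]}

```bash
mkdir -p pics; cat > h.py <<'E'
import numpy as np, cv2
from scipy.spatial.transform import Rotation as R
E
python3 - <<'E'
from plant import arm
import cv2
for n in ("side","top"):
    im=arm.capture(n); cv2.imwrite(f"pics/{n}0.png",im[:,:,::-1]); print(n,arm.camera_model(n))
print(arm.state())
E
```

```text
side {'fov_y': 46.752682864201354, 'cx': 311.86371920241766, 'cy': 235.94550971542304, 'xyz': array([ 0.5474285 , -0.79713859,  0.96052347]), 'orientation': array([ 0.84105597,  0.01240006, -0.02285995])}
top {'fov_y': 52.057972523634255, 'cx': 322.98815190957026, 'cy': 243.47729624794974, 'xyz': array([0.24702291, 0.19529146, 1.42688224]), 'orientation': array([ 2.31270318e-01, -4.37295341e-04, -1.54502173e+00])}
{'time_s': 0.1, 'joint_pos': array([-1.37901074e+00,  5.33068263e-02,  1.61415030e+00, -6.33590426e-06,
        1.47602717e+00, -1.18984725e-01]), 'dq': array([-0.00072454, -0.000291  , -0.00059303,  0.000216  , -0.00151019,
       -0.00199598]), 'effort': array([-1.56108131e-04, -3.94908679e+01, -3.71361530e+01, -1.98456728e-04,
        3.92823436e-03, -1.22579101e-05]), 'tool_pos': array([ 0.19101874, -0.59449685,  0.23017988]), 'tcp_rot': array([-3.13971364e+00, -2.18283219e-04,  3.10770715e-01]), 'force': array([ 0.8504097 , -0.50454803,  0.11824286]), 'wrist_torque': array([0.03761501, 0.03989251, 0.03397067]), 'finger_gap': 1.003755879089784}
```

View pics/side0.png

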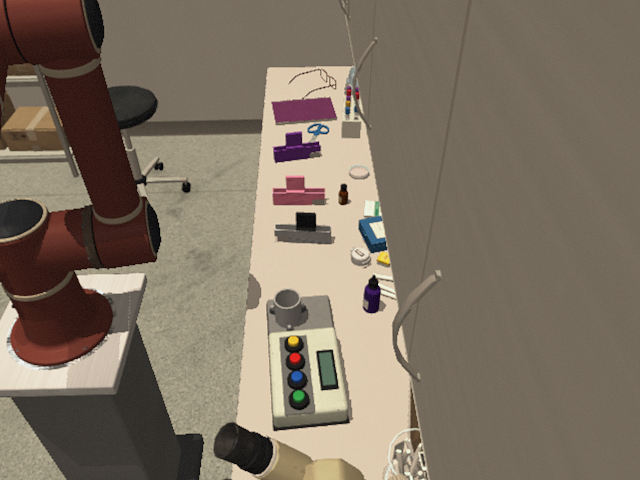

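View pics/top0.png

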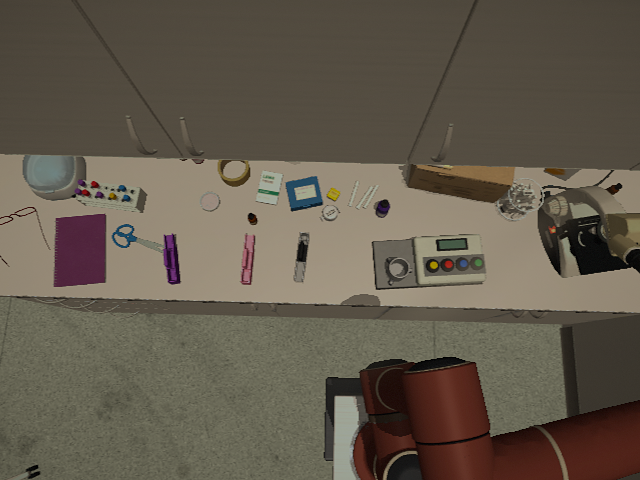

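Three chute-shaped objects: steel (top 302,257 / side 303,232), pink (top 248,258), purple (top 172,259). The steel one with a black fin is the one meant. I'll confirm it in an enlarged crop and measure.

```bash
cat > h.py <<'E'
import numpy as np, cv2
from scipy.spatial.transform import Rotation as R
from scipy.optimize import least_squares
def cam(m):
    f=240/np.tan(np.radians(m['fov_y']/2)); return f,m['cx'],m['cy'],np.array(m['xyz']),R.from_euler('xyz',m['orientation']).as_matrix()
def proj(m,P):
    f,cx,cy,t,Q=cam(m); p=(np.atleast_2d(P)-t)@Q
    return np.c_[cx+f*p[:,0]/-p[:,2], cy-f*p[:,1]/-p[:,2]]
def ray(m,px):
    f,cx,cy,t,Q=cam(m); d=Q@np.array([(px[0]-cx)/f,-(px[1]-cy)/f,-1]); return t,d/np.linalg.norm(d)
def atz(m,px,z):
    t,d=ray(m,px); return t+d*(z-t[2])/d[2]
def tri(ms,pxs):
    A=np.zeros((3,3));b=np.zeros(3);rs=[ray(m,p) for m,p in zip(ms,pxs)]
    for t,d in rs:
        M=np.eye(3)-np.outer(d,d);A+=M;b+=M@t
    X=np.linalg.solve(A,b); return X,[np.linalg.norm((np.eye(3)-np.outer(d,d))@(X-t)) for t,d in rs]
E
python3 - <<'E'
from plant import arm
from h import *
ms={n:arm.camera_model(n) for n in("side","top")}
for q in ["jar_mouth","mill","chute","chute_fin","chute_lip","violet_bottle","oil_bottle","key_yellow_top","key_blue_top","key_green_top","key_red_top","ball_0_center"]:
    for c in ms:
        print(q,c,[(np.round(d['pixel'],1).tolist(),round(d['conf'],2)) for d in arm.tip_of(q,c)[:5]])
a=cv2.imread("pics/side0.png");b=cv2.imread("pics/top0.png")
x=cv2.resize(a[165:265,250:370],None,fx=5,fy=5,interpolation=2);y=cv2.resize(b[210:310,280:330],None,fx=5,fy=5,interpolation=2)[:,:200]
cv2.imwrite("pics/crop1.png",np.hstack([x[:, :600],cv2.resize(b[225:295,285:320],(250,500),interpolation=2)[:, :200]]))
print(arm.state()['time_s'])
E
```

```text
jar_mouth side [([286.8, 297.6], 0.73)]
jar_mouth top [([398.8, 271.7], 0.69)]
mill side [([307.7, 358.8], 0.83)]
mill top [([481.1, 260.5], 0.72), ([423.7, 261.1], 0.66)]
chute side [([295.9, 158.9], 0.76), ([299.3, 201.2], 0.72), ([300.4, 236.1], 0.67), ([296.4, 334.4], 0.64)]
chute top [([175.0, 259.8], 0.91), ([247.0, 261.0], 0.8), ([299.3, 259.0], 0.68)]
chute_fin side [([303.3, 218.4], 0.94), ([293.3, 140.7], 0.85), ([295.0, 181.3], 0.68)]
chute_fin top [([169.9, 257.3], 0.95), ([243.7, 259.5], 0.67), ([300.8, 251.6], 0.64), ([431.6, 266.4], 0.58)]
chute_lip side [([275.2, 233.8], 0.92), ([322.2, 145.0], 0.86), ([325.1, 193.7], 0.57)]
chute_lip top [([298.5, 282.8], 0.92), ([249.7, 236.2], 0.85), ([171.1, 234.8], 0.75)]
violet_bottle side [([373.1, 310.5], 0.88)]
violet_bottle top [([383.8, 213.8], 0.64)]
oil_bottle side [([344.5, 202.3], 0.52)]
oil_bottle top [([253.3, 221.7], 0.53)]
key_yellow_top side [([344.0, 200.6], 0.61), ([296.4, 335.9], 0.59)]
key_yellow_top top [([435.8, 266.4], 0.61)]
key_blue_top side [([297.9, 236.5], 0.69), ([371.9, 310.5], 0.66), ([293.9, 377.3], 0.47)]
key_blue_top top [([463.9, 265.9], 0.47)]
key_green_top side [([297.5, 396.7], 0.54), ([286.7, 297.4], 0.35)]
key_green_top top [([479.1, 263.5], 0.56), ([299.7, 258.1], 0.48), ([300.4, 238.0], 0.42)]
key_red_top side [([292.2, 358.6], 0.55)]
key_red_top top [([446.8, 263.7], 0.58)]
ball_0_center side []
ball_0_center top [([305.5, 239.1], 0.42)]
1.3
```

View pics/crop1.png

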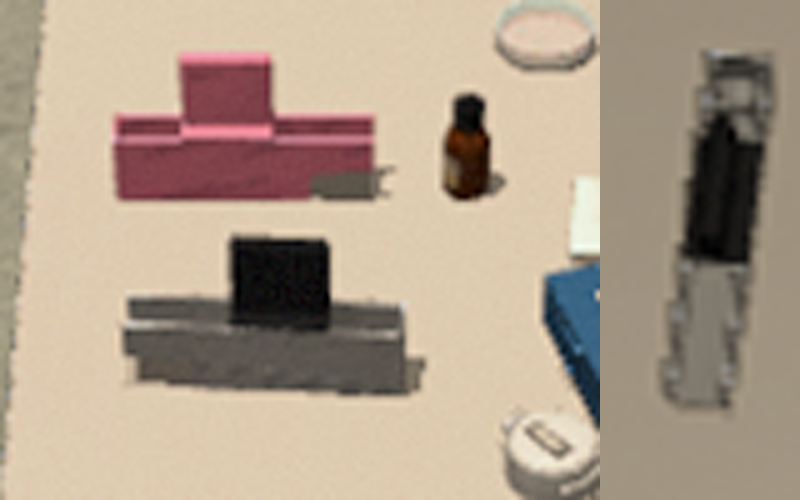

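```bash
cat > fitmill.py <<'E'
from plant import arm
from h import *
ms={n:arm.camera_model(n) for n in("side","top")}
ims={n:cv2.imread(f"pics/{n}0.png") for n in ms}
roi={"side":(270,325,315,415),"top":(420,490,250,280)}
hsvr={"yellow":(20,35),"red":(0,8),"blue":(105,130),"green":(45,85)}
cent={}
for c in ms:
    u0,u1,v0,v1=roi[c]; h=cv2.cvtColor(ims[c],cv2.COLOR_BGR2HSV)
    for k,(a,b) in hsvr.items():
        m=cv2.inRange(h,(a,110,50),(b,255,255)); 
        if k=="red": m|=cv2.inRange(h,(172,110,50),(180,255,255))
        mm=np.zeros_like(m); mm[v0:v1,u0:u1]=m[v0:v1,u0:u1]
        n,l,st,ce=cv2.connectedComponentsWithStats(mm); i=1+np.argmax(st[1:,4]); cent[c,k]=ce[i]; print(c,k,st[i],ce[i].round(1))
def caphull(m,P):
    a=np.linspace(0,2*np.pi,40,endpoint=False); r=np.c_[.011*np.cos(a),.011*np.sin(a),0*a]
    q=proj(m,np.vstack([P+r,P+r-[0,0,.009]])).astype(np.float32); M=cv2.moments(cv2.convexHull(q)); return np.array([M['m10'],M['m01']])/M['m00']
order=["yellow","red","blue","green"]
def key(p,i):
    c,s=np.cos(p[2]),np.sin(p[2]); lx,ly=-.02,p[3]-.042*i; return np.array([p[0]+c*lx-s*ly,p[1]+s*lx+c*ly,.072])
def res(p,cams=("side","top")):
    return np.concatenate([(caphull(ms[c],key(p,i))-cent[c,k]) for c in cams for i,k in enumerate(order)])
# per-key triangulate
for k in order: print(k, tri([ms[c] for c in ms],[cent[c,k] for c in ms]))
p0=[.55,-.3,0]; 
for cams in (("side","top"),("side",),("top",)):
    s=least_squares(lambda q:res([q[0],q[1],q[2],q[3]],cams) if 0 else np.r_[res(q,cams),(q[3]-.0055)*0.],[.5,-.3,0,.0])
    print(cams,s.x,np.abs(s.fun).max()); 
    for i,k in enumerate(order): print(k,key(s.x,i).round(4))
s=least_squares(res,[.5,-.3,0,.0]); print(s.fun.reshape(-1,2).round(2))
E
python3 fitmill.py
python3 - <<'E'
import cv2,numpy as np
a=cv2.imread("pics/side0.png");b=cv2.imread("pics/top0.png")
cv2.imwrite("pics/cropm.png",np.hstack([cv2.resize(a[280:435,255:355],(387,600),interpolation=2),cv2.resize(b[225:295,365:440],(410,383),interpolation=2)]) if 0 else cv2.resize(a[280:435,255:355],(387,600),interpolation=2))
cv2.imwrite("pics/cropt.png",cv2.resize(b[225:295,365:490],None,fx=6,fy=6,interpolation=2))
E
```

```text
side yellow [288 336  11  11 109] [293. 341.]
side red [289 352  12  13 126] [294.6 358.1]
side blue [291 371  12  12 123] [296.4 376.4]
side green [293 390  12  13 128] [298.2 396. ]
top yellow [429 261   9   8  55] [433.3 264.7]
top red [444 260   9   8  56] [448.1 263.7]
top blue [460 260   7   7  36] [462.9 263. ]
top green [475 259   6   7  22] [477.6 261.8]
yellow (array([ 0.51423836, -0.10949123,  0.06525355]), [np.float64(0.00012052862130429014), np.float64(0.00012052862130405872)])
red (array([ 0.51776567, -0.1509667 ,  0.06575589]), [np.float64(0.0002351881152323812), np.float64(0.00023518811523227646)])
blue (array([ 0.52099492, -0.19283115,  0.06594217]), [np.float64(2.1733145756113498e-05), np.float64(2.1733145756009892e-05)])
green (array([ 0.52490119, -0.23459639,  0.065971  ]), [np.float64(0.000667511103174778), np.float64(0.000667511103174704)])
('side', 'top') [ 0.54036069 -0.18675669  0.0655494   0.07857375] 0.6160768775035308
yellow [ 0.5153 -0.1097  0.072 ]
red [ 0.518  -0.1516  0.072 ]
blue [ 0.5208 -0.1935  0.072 ]
green [ 0.5235 -0.2354  0.072 ]
('side',) [ 0.54277343 -0.21607494  0.07854433  0.10756161] 0.2873147049167528
yellow [ 0.5144 -0.1104  0.072 ]
red [ 0.5177 -0.1523  0.072 ]
blue [ 0.521  -0.1942  0.072 ]
green [ 0.5243 -0.236   0.072 ]
('top',) [ 0.53801766 -0.18802731 -0.06026749  0.07819272] 3.51894052005116
yellow [ 0.5228 -0.1088  0.072 ]
red [ 0.5202 -0.1507  0.072 ]
blue [ 0.5177 -0.1926  0.072 ]
green [ 0.5152 -0.2345  0.072 ]
[[ 0.41 -0.6 ]
 [ 0.21 -0.3 ]
 [-0.14 -0.16]
 [-0.43 -0.14]
 [ 0.23 -0.55]
 [ 0.4  -0.12]
 [ 0.4  -0.01]
 [ 0.54  0.62]]
```

View pics/cropm.png

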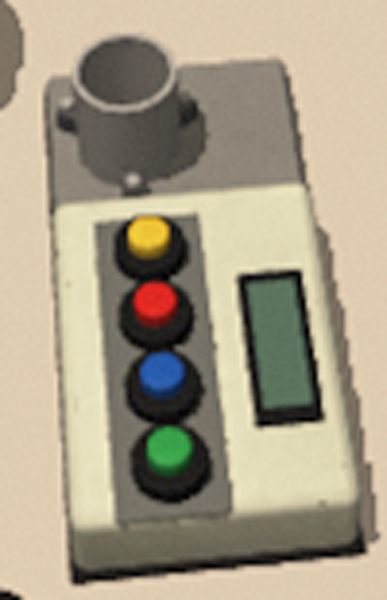

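View pics/cropt.png

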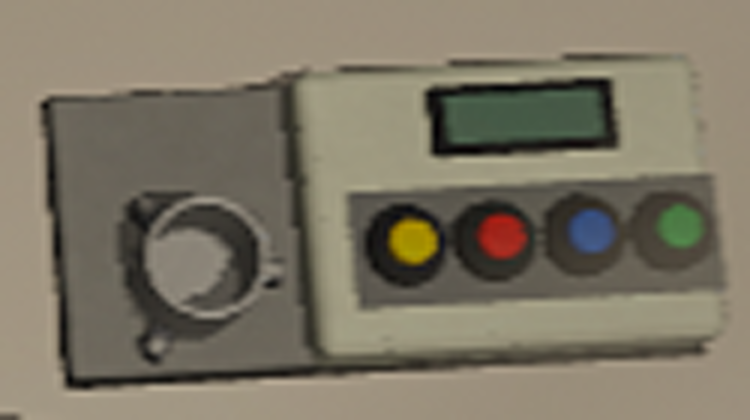

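```bash
cat > fitchute.py <<'E'
from plant import arm
from h import *
ms={n:arm.camera_model(n) for n in("side","top")}
ims={n:cv2.imread(f"pics/{n}0.png") for n in ms}
# jar
j,e=tri([ms['side'],ms['top']],[(287.6,299.1),(400,267.8)]); print('jar',j,e, 'side@85',atz(ms['side'],(287.6,299.1),.085),'top@85',atz(ms['top'],(400,267.8),.085))
def T(p,X):
    c,s=np.cos(p[2]),np.sin(p[2]); X=np.atleast_2d(X); return np.c_[p[0]+c*X[:,0]-s*X[:,1],p[1]+s*X[:,0]+c*X[:,1],X[:,2]]
fin=np.array([[x,y,z] for x in(-.035,.015) for y in(-.005,.005) for z in(.046,.09)])
kp=np.array([(70,13,42),(-73,13,42),(70,-13,42),(-73,-13,42),(-73,13,0)])/1000
obs=np.array([(124,328),(404,335),(126,297),(403,305),(403,393)])/5+[250,165]
roi={"side":(285,325,205,235),"top":(290,312,236,265)}
fc={}
for c in ms:
    u0,u1,v0,v1=roi[c]; g=ims[c].max(axis=2); m=np.zeros_like(g); m[v0:v1,u0:u1]=(g[v0:v1,u0:u1]<50)*255
    n,l,st,ce=cv2.connectedComponentsWithStats(m); i=1+np.argmax(st[1:,4]); fc[c]=ce[i]; print(c,st[i],ce[i])
def hc(q): M=cv2.moments(cv2.convexHull(q.astype(np.float32))); return np.array([M['m10'],M['m01']])/M['m00']
def res(p):
    return np.concatenate([(proj(ms['side'],T(p,kp))-obs).ravel()]+[2*(hc(proj(ms[c],T(p,fin)))-fc[c]) for c in ms])
s=least_squares(res,[.55,.25,np.pi]);print(s.x,s.fun.reshape(-1,2).round(2)); p=s.x
print('fin',T(p,[-.01,0,.07]),'lip',T(p,[.07,0,.026]))
box=np.array([[x,y,z] for x in(-.073,.07) for y in(-.013,.013) for z in(0,.042)])
for c,r in (("side",(255,195,340,250)),("top",(285,225,320,290))):
    k=7; im=cv2.resize(ims[c][r[1]:r[3],r[0]:r[2]],None,fx=k,fy=k,interpolation=2)
    for B in(fin,box):
        q=((proj(ms[c],T(p,B))-[r[0],r[1]]+.5)*k).astype(int)
        for a in range(8):
            for b in range(a):
                if bin(a^b).count('1')==1: cv2.line(im,tuple(map(int,q[a])),tuple(map(int,q[b])),(0,255,0),1)
    cv2.imwrite(f"pics/ov_{c}.png",im)
for nm,a,b in(("violet",(373.1,310.5),(383.8,213.8)),("oil",(344.5,202.3),(253.3,221.7))): print(nm,atz(ms['side'],a,0),atz(ms['top'],b,0))
E
python3 fitchute.py
```

```text
jar [ 0.50160621 -0.01263821  0.08138569] [np.float64(0.0017607331448109482), np.float64(0.0017607331448106943)] side@85 [ 0.50347287 -0.01524844  0.085     ] top@85 [ 0.49918006 -0.0124245   0.085     ]
side [296 213  20  18 334] [305.93113772 221.41616766]
top [297 241  11  21 159] [301.79245283 251.95597484]
[0.53412513 0.2572669  3.08598868] [[-1.42  1.41]
 [-0.3   0.72]
 [-0.96  0.84]
 [-0.02 -0.09]
 [-0.26  1.47]
 [-1.35 -0.81]
 [ 3.95 -2.43]]
fin [[0.54410968 0.25671115 0.07      ]] lip [[0.46423332 0.26115718 0.026     ]]
violet [0.69216638 0.01992926 0.        ] [ 6.79928023e-01  2.17451332e-02 -2.22044605e-16]
oil [0.65397242 0.41375696 0.        ] [0.64491277 0.41504456 0.        ]
```

```bash
python3 -c "
import cv2,numpy as np
a=cv2.imread('pics/ov_side.png');b=cv2.imread('pics/ov_top.png');print(a.shape,b.shape)
H=max(a.shape[0],b.shape[0]);p=lambda i:np.pad(i,((0,H-i.shape[0]),(0,0),(0,0)))
o=np.hstack([p(a),p(b)]);s=min(800/o.shape[1],600/o.shape[0]);cv2.imwrite('pics/ov.png',cv2.resize(o,None,fx=s,fy=s))"
```

```text
(385, 595, 3) (455, 245, 3)
```

View pics/ov.png

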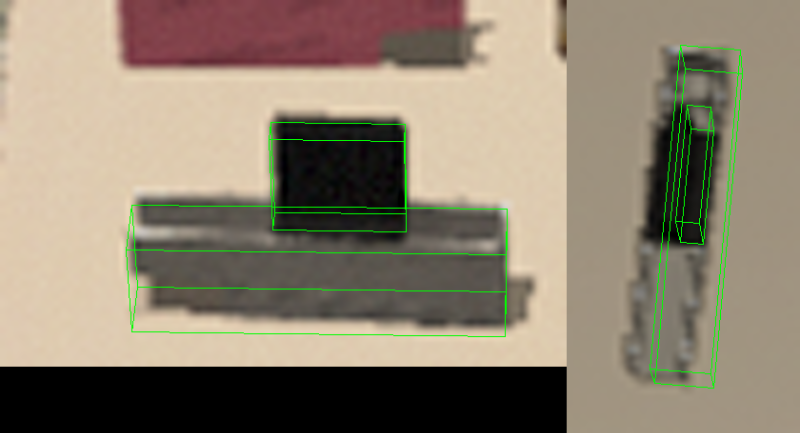

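```bash
sed -i 's/^kp=/fin0=fin; fin=np.vstack([fin,[[x,y,z] for x in(-.035,.015) for y in(-.013,.013) for z in(.042,.046)]])\nkp=/; s/for B in(fin,box)/for B in(fin[:8],fin[8:],box)/' fitchute.py; python3 fitchute.py;  python3 -c "
import cv2,numpy as np
a=cv2.imread('pics/ov_side.png');b=cv2.imread('pics/ov_top.png');print(a.shape,b.shape)
H=max(a.shape[0],b.shape[0]);p=lambda i:np.pad(i,((0,H-i.shape[0]),(0,0),(0,0)))
o=np.hstack([p(a),p(b)]);s=min(800/o.shape[1],600/o.shape[0]);cv2.imwrite('pics/ov2.png',cv2.resize(o,None,fx=s,fy=s))"
```

```text
jar [ 0.50160621 -0.01263821  0.08138569] [np.float64(0.0017607331448109482), np.float64(0.0017607331448106943)] side@85 [ 0.50347287 -0.01524844  0.085     ] top@85 [ 0.49918006 -0.0124245   0.085     ]
side [296 213  20  18 334] [305.93113772 221.41616766]
top [297 241  11  21 159] [301.79245283 251.95597484]
[0.53501341 0.26248216 3.06984995] [[-1.05 -0.27]
 [-0.14 -0.36]
 [-0.43 -0.79]
 [ 0.31 -1.13]
 [-0.1   0.39]
 [-0.72 -0.15]
 [ 1.28 -1.77]]
fin [[0.54498768 0.26176535 0.07      ]] lip [[0.46519348 0.26749984 0.026     ]]
violet [0.69216638 0.01992926 0.        ] [ 6.79928023e-01  2.17451332e-02 -2.22044605e-16]
oil [0.65397242 0.41375696 0.        ] [0.64491277 0.41504456 0.        ]
(385, 595, 3) (455, 245, 3)
```

View pics/ov2.png

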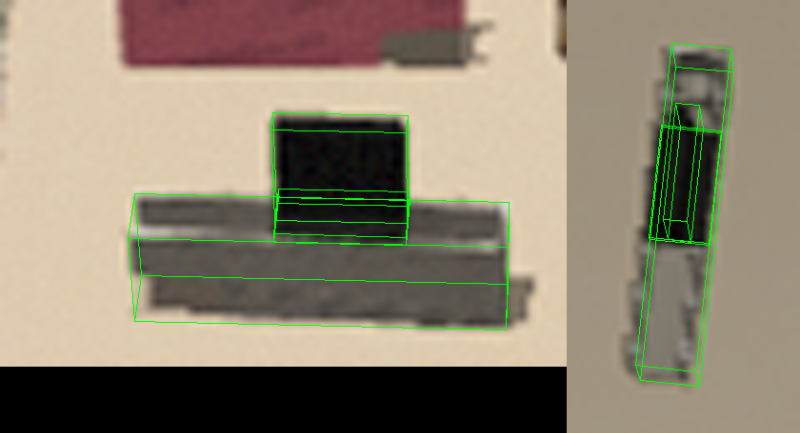

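The crop confirms it: the steel chute with the black fin is the target, with its spout towards the robot. The overlay fit is good. Next I'll check cupboard clearance and plan the first move.

```bash
cat >> h.py <<'E'
def down(yaw,dip=0.,roll=np.pi):
    # tool down with yaw; dip: tilt about chute y so that world -x side dips (tool z leans outward)
    return R.from_euler('z',yaw)*R.from_euler('y',-dip)*R.from_euler('x',np.pi)
def rows(p0,R0,wps):
    """wps: list of (pos,R,n) ; prints rows, piecewise linear"""
    from scipy.spatial.transform import Slerp
    out=[];pp,RR=np.array(p0),R0
    for p,Rt,n in wps:
        p=np.array(p); S=Slerp([0,1],R.concatenate([RR,Rt]))
        for k in range(1,n+1):
            q=pp+(p-pp)*k/n; out.append(np.r_[R0.inv().apply(q-np.array(p0)),(R0.inv()*S(k/n)).as_rotvec()])
        pp,RR=p,Rt
    return np.array(out)
def show(a):
    for r in a: print(', '.join(f'{v:.4f}' for v in r)+',')
E
python3 - <<'E'
from plant import arm
from h import *
ms={n:arm.camera_model(n) for n in("side","top")}
print(tri([ms['side'],ms['top']],[(425,378),(438,160)]),tri([ms['side'],ms['top']],[(438,274),(449,126)]))
print('far', tri([ms['side'],ms['top']],[(376,40),(183,120)]))
print(atz(ms['top'],(320,158),0),atz(ms['top'],(320,300),0))
s=arm.state();R0=R.from_euler('xyz',s['tcp_rot']);p0=s['tool_pos'];print(p0,s['tcp_rot'],s['time_s'])
g=down(-.08)
a=rows(p0,R0,[((.42,-.33,.26),R.from_euler('z',.15)*R.from_euler('x',np.pi),6),((.52,0,.25),g,7),((.5455,.2635,.16),g,6)])
show(a)
print(down(-.08,.5).apply([0,0,1]))
E
```

```text
(array([ 0.81423217, -0.1493086 ,  0.00807366]), [np.float64(0.03834255282845647), np.float64(0.03834255282845659)]) (array([ 0.80368502, -0.11405754,  0.26890943]), [np.float64(0.030430756664039375), np.float64(0.030430756664039278)])
far (array([0.73965267, 0.51624903, 0.42445897]), [np.float64(0.015829068282224534), np.float64(0.01582906828222461)])
[0.85573212 0.21965701 0.        ] [0.41412251 0.20765628 0.        ]
[ 0.19112061 -0.59505432  0.231311  ] [ 3.14157269e+00 -2.78282561e-06  3.10783576e-01] 1.3
0.0498, -0.0304, -0.0048, 0.0000, -0.0000, 0.0268,
0.0997, -0.0608, -0.0096, 0.0000, -0.0000, 0.0536,
0.1495, -0.0912, -0.0143, 0.0000, -0.0000, 0.0804,
0.1993, -0.1216, -0.0191, 0.0000, -0.0000, 0.1072,
0.2491, -0.1520, -0.0239, 0.0000, -0.0000, 0.1340,
0.2990, -0.1824, -0.0287, 0.0000, -0.0000, 0.1608,
0.3270, -0.2229, -0.0273, 0.0000, -0.0000, 0.1936,
0.3550, -0.2634, -0.0258, 0.0000, -0.0000, 0.2265,
0.3830, -0.3039, -0.0244, 0.0000, -0.0000, 0.2594,
0.4110, -0.3444, -0.0230, 0.0000, -0.0000, 0.2922,
0.4391, -0.3849, -0.0216, 0.0000, -0.0000, 0.3251,
0.4671, -0.4255, -0.0201, 0.0000, -0.0000, 0.3579,
0.4951, -0.4660, -0.0187, 0.0000, -0.0000, 0.3908,
0.5126, -0.5065, -0.0037, 0.0000, -0.0000, 0.3908,
0.5300, -0.5470, 0.0113, 0.0000, -0.0000, 0.3908,
0.5475, -0.5875, 0.0263, 0.0000, -0.0000, 0.3908,
0.5650, -0.6280, 0.0413, 0.0000, -0.0000, 0.3908,
0.5825, -0.6685, 0.0563, 0.0000, -0.0000, 0.3908,
0.6000, -0.7091, 0.0713, 0.0000, -0.0000, 0.3908,
[ 0.47789219 -0.03831315 -0.87758256]
```

Emit:
{"api": "play_rows", "payload": {"increments": [0.05,-0.03,-0.005,0,0,0.027,0.1,-0.061,-0.01,0,0,0.054,0.15,-0.091,-0.015,0,0,0.08,0.2,-0.122,-0.02,0,0,0.107,0.25,-0.152,-0.024,0,0,0.134,0.299,-0.182,-0.029,0,0,0.161,0.327,-0.223,-0.027,0,0,0.194,0.355,-0.263,-0.026,0,0,0.226], "gripper": 1}}

```text
time_s: 2.3
tool_pos: [0.4492, -0.2344, 0.2574]
tcp_rot: [3.141, -0.0, 0.084]
force: [0.1, 0.2, -0.4]
finger_gap: 1.0
```

```bash
python3 - <<'E'
from plant import arm
from h import *
p0=np.array([.4485,-.2357,.257]);R0=down(.085)
g=down(-.08)
show(rows(p0,R0,[((.52,0,.25),g,4),((.5455,.2635,.18),g,4)]))
E
```

```text
0.0228, -0.0572, 0.0018, -0.0000, -0.0000, 0.0413,
0.0456, -0.1144, 0.0035, 0.0000, -0.0000, 0.0825,
0.0684, -0.1716, 0.0052, 0.0000, -0.0000, 0.1237,
0.0913, -0.2288, 0.0070, -0.0000, -0.0000, 0.1650,
0.1032, -0.2939, 0.0245, 0.0000, -0.0000, 0.1650,
0.1151, -0.3590, 0.0420, 0.0000, -0.0000, 0.1650,
0.1271, -0.4241, 0.0595, 0.0000, -0.0000, 0.1650,
0.1390, -0.4892, 0.0770, 0.0000, -0.0000, 0.1650,
```

Emit:
{"api": "play_rows", "payload": {"increments": [0.023,-0.06,0.002,0,0,0.041,0.046,-0.12,0.004,0,0,0.083,0.068,-0.18,0.005,0,0,0.124,0.091,-0.24,0.007,0,0,0.165,0.103,-0.3,0.024,0,0,0.165,0.115,-0.36,0.042,0,0,0.165,0.127,-0.42,0.06,0,0,0.165,0.139,-0.475,0.077,0,0,0.165]}}

```text
time_s: 3.3
tool_pos: [0.5463, 0.245, 0.182]
tcp_rot: [-3.141, -0.001, -0.08]
force: [0.1, -0.3, 0.5]
finger_gap: 0.997
```

Emit:
{"api": "play_rows", "payload": {"increments": [-0.002,-0.014,0.03,0,0,0,-0.002,-0.014,0.06,0,0,0]}}

```text
time_s: 3.55
tool_pos: [0.5452, 0.2588, 0.1215]
tcp_rot: [-3.141, -0.001, -0.078]
force: [-0.3, -0.1, -0.3]
finger_gap: 0.999
```

```bash
python3 - <<'E'
from plant import arm
from h import *
a=arm.capture("side");b=arm.capture("top");s=arm.state();print(s['tool_pos'],s['tcp_rot'],s['force'],s['time_s'])
cv2.imwrite("pics/s1.png",np.vstack([cv2.resize(a[160:260,230:390,::-1],(800,500),interpolation=2)]))
cv2.imwrite("pics/t1.png",cv2.resize(b[200:320,220:380,::-1],(800,600),interpolation=2))
E
```

```text
[0.54243009 0.25663554 0.11769106] [ 3.1383974   0.00744236 -0.07934346] [ 0.38544752 -0.50830652 -1.3107674 ] 3.65
```

View pics/s1.png

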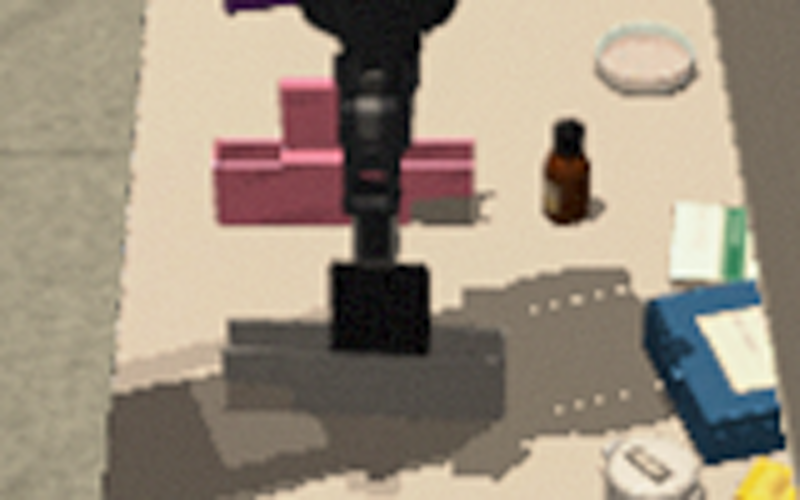

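View pics/t1.png

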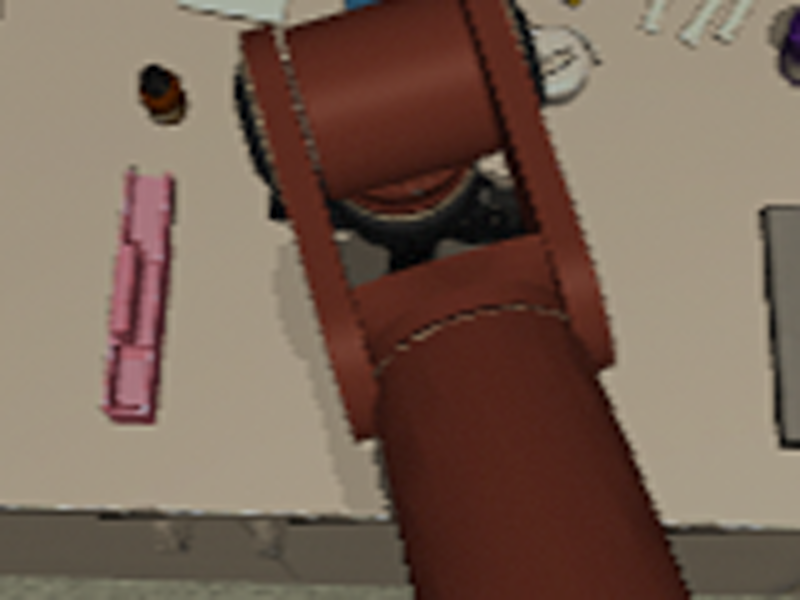

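Emit:
{"api": "play_rows", "payload": {"increments": [0,0,0.03,0,0,0,0,0,0.05,0,0,0,0,0,0.065,0,0,0,0,0,0.065,0,0,0]}}

```text
time_s: 4.15
tool_pos: [0.5446, 0.2566, 0.056]
tcp_rot: [3.141, 0.002, -0.08]
force: [0.3, 0.4, 0.4]
finger_gap: 0.999
```

Emit:
{"api": "play_rows", "payload": {"increments": [0,-0.0055,0.002,0,0,0,0,-0.0055,0.002,0,0,0]}}

```text
time_s: 4.4
tool_pos: [0.5464, 0.2632, 0.0561]
tcp_rot: [-3.141, -0.002, -0.08]
force: [-0.6, 0.0, 0.4]
finger_gap: 1.001
```

```bash
python3 - <<'E'
from plant import arm
from h import *
a=arm.capture("side");s=arm.state();print(s['tool_pos'],s['tcp_rot'],s['force'],s['time_s'])
cv2.imwrite("pics/s2.png",cv2.resize(a[180:255,250:370,::-1],(800,500),interpolation=2))
E
```

```text
[0.54634439 0.26299372 0.05604892] [-3.14103438e+00 -1.37210114e-03 -7.98171300e-02] [ 0.5964252   0.21095499 -0.03082383] 4.45
```

View pics/s2.png

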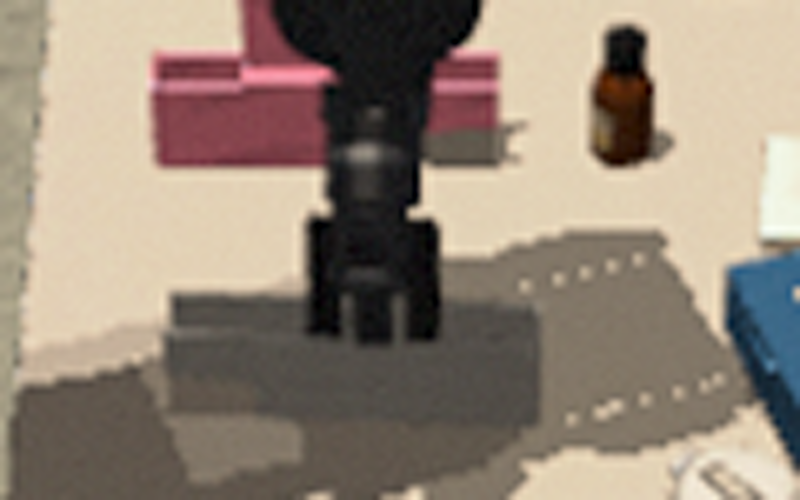

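The near finger is in front of the fin and centred on it (enlarged px 375). Closing now.

Emit:
{"api": "play_rows", "payload": {"increments": [0,0,0,0,0,0,0,0,0,0,0,0,0,0,0,0,0,0,0,0,0,0,0,0,0,0,0,0,0,0,0,0,0,0,0,0], "gripper": 0, "force": 60}}

```text
time_s: 5.2
tool_pos: [0.5458, 0.2625, 0.0552]
tcp_rot: [-3.142, -0.0, -0.08]
force: [0.9, 0.0, 0.3]
finger_gap: 0.106
```

Emit:
{"api": "play_rows", "payload": {"increments": [0,0,-0.015,0,0,0,0,0,-0.045,0,0,0,0,0,-0.08,0,0,0,0,0,-0.115,0,0,0,0,0,-0.14,0,0,0,0,0,-0.14,0,0,0]}}

```text
time_s: 5.95
tool_pos: [0.5472, 0.2631, 0.1987]
tcp_rot: [-3.139, -0.006, -0.08]
force: [0.6, -0.2, -1.6]
finger_gap: 0.111
```

```bash
python3 - <<'E'
from plant import arm
from h import *
a=arm.capture("side");s=arm.state();print(s['tool_pos'],s['tcp_rot'],s['force'],s['wrist_torque'],s['finger_gap'],s['time_s'])
cv2.imwrite("pics/s3.png",cv2.resize(a[130:255,220:390,::-1],(800,588),interpolation=2))
E
```

```text
[0.54611469 0.26266658 0.1962462 ] [-3.14075640e+00 -1.89222727e-03 -8.01887185e-02] [-1.4087383  -0.34229404 -2.74166934] [-0.00042814  0.0242123  -0.03428137] 0.10439236806988672 6.0
```

View pics/s3.png

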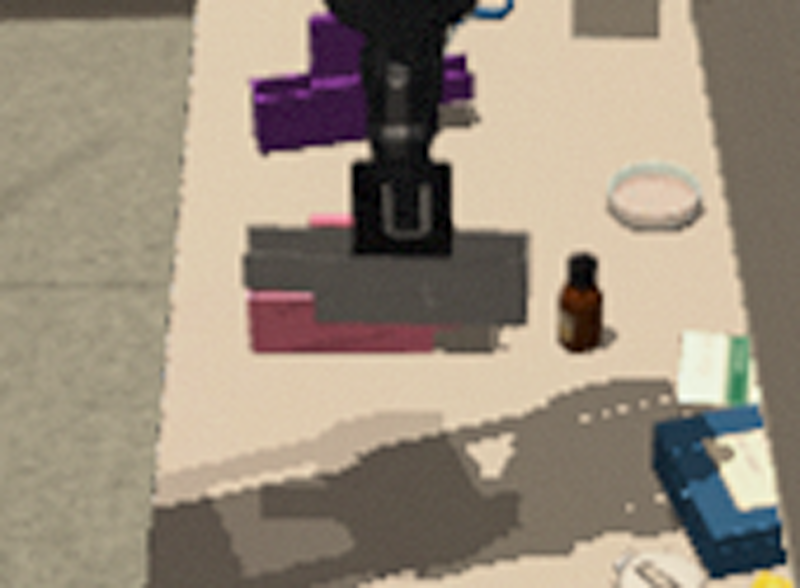

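```bash
cat >> h.py <<'E'
jar=np.array([.5018,-.0135,.085]); PSI=-.08
def pour(th,zl,d=.012,off=(-.0808,.0292)):
    t=np.radians(th); xc=np.array([-np.cos(t),0,-np.sin(t)]); zc=np.array([-np.sin(t),0,np.cos(t)])
    lip=np.array([d,0,0]); v=lip+off[0]*xc+off[1]*zc
    p=R.from_euler('z',PSI).apply(v)+[jar[0],jar[1],zl]
    return p,down(PSI,t)
E
python3 - <<'E'
from plant import arm
from h import *
ms={n:arm.camera_model(n) for n in("side","top")}
p0=np.array([.5458,.2625,.1965]);R0=down(-.08)
pA,_=pour(0,.165); print(pA)
f=np.array([.04,.14,.28,.44,.6,.75,.88,.96])
d=R0.inv().apply(pA-p0); show(np.outer(f,d))
# jar overlay
out=[]
for c,r in(("side",(265,280,315,330)),("top",(378,245,428,290))):
    im=cv2.imread(f"pics/{c}0.png")[r[1]:r[3],r[0]:r[2]]; k=8; im=cv2.resize(im,None,fx=k,fy=k,interpolation=2)
    a=np.linspace(0,2*np.pi,80)
    for rad in(.025,.029):
        q=((proj(ms[c],jar+np.c_[rad*np.cos(a),rad*np.sin(a),0*a])-[r[0],r[1]]+.5)*k).astype(np.int32); cv2.polylines(im,[q],True,(0,255,0),1)
    out.append(np.pad(im,((0,400-im.shape[0]),(0,0),(0,0))))
cv2.imwrite("pics/jar.png",np.hstack(out))
E
```

```text
[ 0.5943032  -0.02091608  0.1942    ]
0.0028, 0.0111, 0.0001,
0.0099, 0.0390, 0.0003,
0.0199, 0.0780, 0.0006,
0.0312, 0.1226, 0.0010,
0.0426, 0.1672, 0.0014,
0.0532, 0.2090, 0.0017,
0.0625, 0.2452, 0.0020,
0.0682, 0.2675, 0.0022,
```

View pics/jar.png

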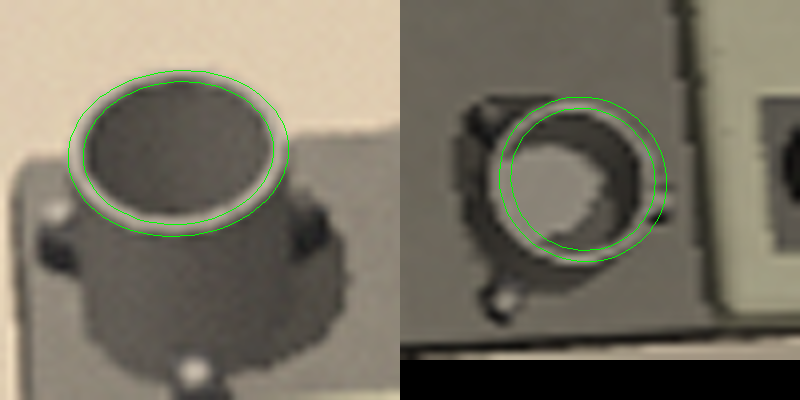

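Emit:
{"api": "play_rows", "payload": {"increments": [0.003,0.011,0,0,0,0,0.01,0.039,0,0,0,0,0.02,0.078,0,0,0,0,0.031,0.122,0.001,0,0,0,0.043,0.167,0.001,0,0,0,0.053,0.209,0.002,0,0,0,0.062,0.245,0.002,0,0,0,0.068,0.267,0.002,0,0,0]}}

```text
time_s: 7.0
tool_pos: [0.5912, -0.0112, 0.1912]
tcp_rot: [-3.142, 0.003, -0.082]
force: [-1.0, -0.1, -2.0]
finger_gap: 0.11
```

Emit:
{"api": "play_rows", "payload": {"increments": [0.003,0.01,0,0,0,0,0.003,0.01,0.01,0,0,0,0.003,0.01,0.02,0,0,0]}}

```text
time_s: 7.38
tool_pos: [0.594, -0.0182, 0.172]
tcp_rot: [-3.141, 0.001, -0.079]
force: [0.1, -0.1, -2.1]
finger_gap: 0.107
```

```bash
python3 - <<'E'
from plant import arm
from h import *
a=arm.capture("side");b=arm.capture("top");s=arm.state();print(s['tool_pos'],s['tcp_rot'],s['force'],s['finger_gap'],s['time_s'])
cv2.imwrite("pics/s4r.png",a[:,:,::-1]);cv2.imwrite("pics/t4r.png",b[:,:,::-1])
cv2.imwrite("pics/s4.png",cv2.resize(a[230:350,240:400,::-1],(800,600),interpolation=2))
cv2.imwrite("pics/t4.png",cv2.resize(b[200:320,340:500,::-1],(800,600),interpolation=2))
E
```

```text
[ 0.59289006 -0.01802071  0.17059108] [-3.14099967  0.00414148 -0.07881819] [ 0.38821328 -0.90538782 -2.24627058] 0.10150868413841188 7.475
```

View pics/s4.png

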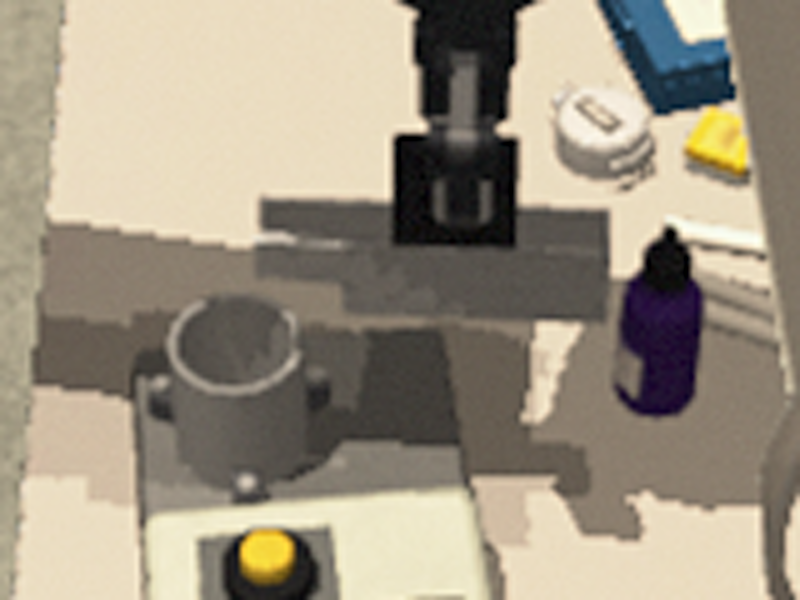

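View pics/t4.png

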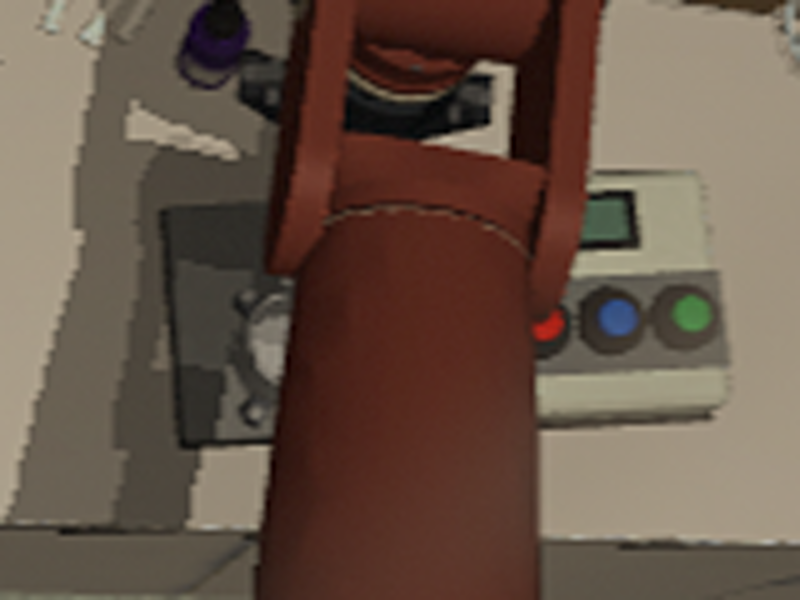

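```bash
cat > ov.py <<'E'
from plant import arm
from h import *
m=arm.camera_model("side"); im0=cv2.imread("pics/s4r.png")
tcp=np.array([.5932,-.018,.171]);Rt=down(-.079,0)
# chute frame in tool frame: x_c=-x_t, z_c=-z_t ; chute pt -> tool: (-(x+.0108), y, -(z-.0552))
def C(X): X=np.atleast_2d(X); return tcp+Rt.apply(np.c_[-(X[:,0]+.0108),X[:,1],-(X[:,2]-.0552)])
B=lambda xs,ys,zs:np.array([[x,y,z] for x in xs for y in ys for z in zs])
r=(270,250,400,310);k=6
im=cv2.resize(im0[r[1]:r[3],r[0]:r[2]],None,fx=k,fy=k,interpolation=2)
for b in(B((-.035,.015),(-.005,.005),(.046,.09)),B((-.035,.015),(-.013,.013),(.042,.046)),B((-.073,.07),(-.013,.013),(.02,.042)),B((-.073,.035),(-.013,.013),(0,.02))):
    q=((proj(m,C(b))-[r[0],r[1]]+.5)*k).astype(int)
    for a in range(8):
        for c in range(a):
            if bin(a^c).count('1')==1: cv2.line(im,tuple(map(int,q[a])),tuple(map(int,q[c])),(0,255,0),1)
cv2.imwrite("pics/ov4.png",im); print(C([.07,0,.026]))
E
python3 ov.py
```

```text
[[ 0.51265201 -0.01162344  0.1418    ]]
```

View pics/ov4.png

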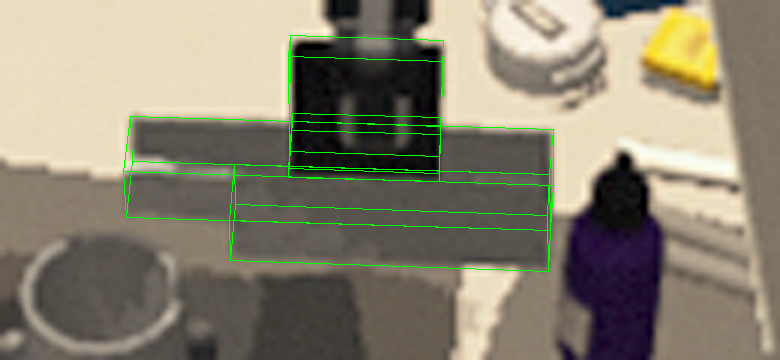

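```bash
sed -i 's/^jar=.*; PSI/jar=np.array([.5018,-.0125,.085]); PSI/' h.py; python3 - <<'E'
from h import *
zl=lambda t:.092+.006*np.cos(t)-(.0094-.006*np.sin(t))*np.tan(t)
def W(th,z=None): p,r=pour(th,z if z else zl(np.radians(th))); return p,r
p0,R0=np.array([.5934,-.0181,.1712]),down(-.08)
print('call1');show(rows(p0,R0,[W(3,.130)+(2,),W(6)+(3,)]))
for a,b in((6,20),(20,36)):
    p0,R0=W(a);print(a,p0,zl(np.radians(a)));show(np.vstack([rows(p0,R0,[W(th)+(1,)]) for th in np.linspace(a,b,9)[1:]]))
print(W(36)[0],zl(np.radians(36)))
E
```

```text
call1
-0.0003, 0.0009, 0.0039, 0.0000, 0.0262, 0.0000,
-0.0006, 0.0017, 0.0078, -0.0000, 0.0524, 0.0000,
-0.0012, 0.0017, 0.0174, 0.0000, 0.0698, 0.0000,
-0.0018, 0.0017, 0.0270, -0.0000, 0.0873, 0.0000,
-0.0024, 0.0017, 0.0367, -0.0000, 0.1047, 0.0000,
6 [ 0.59081951 -0.01963679  0.13453101] 0.09704506986588374
-0.0010, 0.0000, -0.0022, 0.0000, 0.0305, 0.0000,
-0.0020, 0.0000, -0.0043, -0.0000, 0.0611, 0.0000,
-0.0031, 0.0000, -0.0065, 0.0000, 0.0916, -0.0000,
-0.0043, 0.0000, -0.0086, -0.0000, 0.1222, 0.0000,
-0.0055, 0.0000, -0.0106, 0.0000, 0.1527, 0.0000,
-0.0068, -0.0000, -0.0127, -0.0000, 0.1833, 0.0000,
-0.0082, 0.0000, -0.0147, 0.0000, 0.2138, 0.0000,
-0.0097, 0.0000, -0.0166, 0.0000, 0.2443, 0.0000,
20 [ 0.5794909  -0.01872857  0.150038  ] 0.09496374643275317
-0.0012, 0.0000, -0.0025, 0.0000, 0.0349, -0.0000,
-0.0024, 0.0000, -0.0050, -0.0000, 0.0698, 0.0000,
-0.0038, 0.0000, -0.0075, -0.0000, 0.1047, -0.0000,
-0.0052, -0.0000, -0.0099, -0.0000, 0.1396, 0.0000,
-0.0068, 0.0000, -0.0122, 0.0000, 0.1745, -0.0000,
-0.0084, 0.0000, -0.0145, 0.0000, 0.2094, -0.0000,
-0.0102, 0.0000, -0.0167, 0.0000, 0.2443, 0.0000,
-0.0120, 0.0000, -0.0189, 0.0000, 0.2793, 0.0000,
[ 0.56181269 -0.01731128  0.16370325] 0.09258690810174836
```

Emit:
{"api": "play_rows", "payload": {"increments": [0,0.001,0.004,0,0.026,0,-0.001,0.002,0.008,0,0.052,0,-0.001,0.002,0.017,0,0.07,0,-0.002,0.002,0.027,0,0.087,0,-0.002,0.002,0.036,0,0.105,0,-0.002,0.002,0.036,0,0.105,0]}}

```text
time_s: 8.22
tool_pos: [0.591, -0.021, 0.1355]
tcp_rot: [-3.141, -0.102, -0.08]
force: [0.1, -0.3, -2.0]
finger_gap: 0.108
```

```bash
python3 - <<'E'
from plant import arm
from h import *
a=arm.capture("side");s=arm.state();print(s['tool_pos'],s['tcp_rot'],s['force'],s['time_s'],pour(6,.097)[0],pour(6,.097)[1].as_euler('xyz'))
cv2.imwrite("pics/s5.png",cv2.resize(a[240:340,250:390,::-1],(800,571),interpolation=2))
E
```

```text
[ 0.59172363 -0.02105532  0.13643403] [-3.14148264 -0.10393688 -0.08028826] [ 0.44826781  0.02568066 -1.94451011] 8.275 [ 0.59081951 -0.01963679  0.13448594] [ 3.14159265 -0.10471976 -0.08      ]
```

View pics/s5.png

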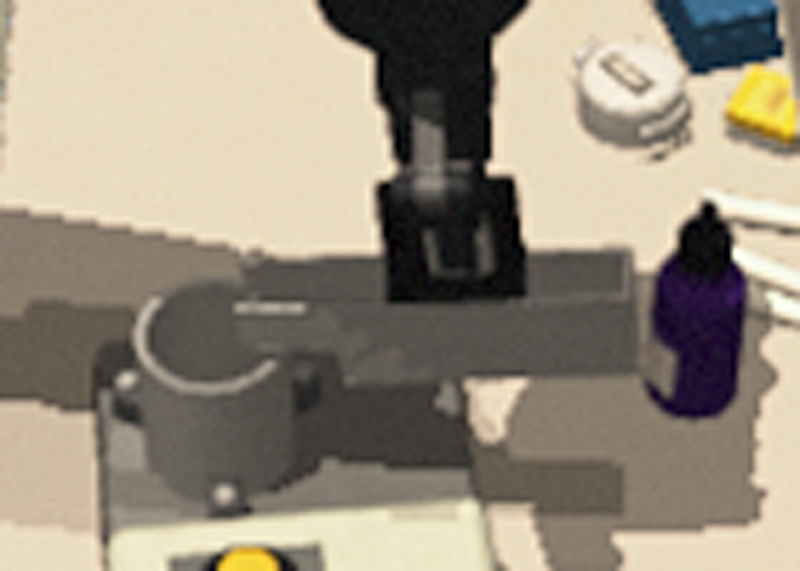

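The spout's lip (enlarged px ~240,310) is over the mouth and not touching, and the violet bottle is clear. Tipping slowly.

Emit:
{"api": "play_rows", "payload": {"increments": [-0.001,-0.001,-0.002,0,0.031,0,-0.002,-0.001,-0.004,0,0.061,0,-0.003,-0.001,-0.006,0,0.092,0,-0.004,-0.001,-0.008,0,0.122,0,-0.006,-0.001,-0.01,0,0.153,0,-0.007,-0.001,-0.012,0,0.183,0,-0.008,-0.001,-0.014,0,0.214,0,-0.01,-0.001,-0.016,0,0.244,0]}}

```text
time_s: 9.28
tool_pos: [0.5806, -0.0192, 0.1521]
tcp_rot: [3.142, -0.351, -0.08]
force: [0.7, -0.7, -1.7]
finger_gap: 0.107
```

Emit:
{"api": "play_rows", "payload": {"increments": [-0.001,0,-0.002,0,0.035,0,-0.002,0,-0.005,0,0.07,0,-0.004,0,-0.007,0,0.105,0,-0.005,0,-0.01,0,0.14,0,-0.007,0,-0.012,0,0.175,0,-0.008,0,-0.014,0,0.209,0,-0.01,0,-0.017,0,0.244,0,-0.012,0,-0.019,0,0.279,0]}}

```text
time_s: 10.28
tool_pos: [0.5628, -0.0177, 0.1659]
tcp_rot: [3.142, -0.63, -0.08]
force: [-0.2, 0.4, -2.0]
finger_gap: 0.106
```

```bash
python3 - <<'E'
from plant import arm
from h import *
a=arm.capture("side");b=arm.capture("top");s=arm.state();print(s['tool_pos'],s['tcp_rot'],s['force'],s['time_s'],pour(36,.0926)[0])
cv2.imwrite("pics/s6.png",cv2.resize(a[220:340,240:400,::-1],(800,600),interpolation=2))
cv2.imwrite("pics/t6.png",b[:,:,::-1])
E
```

```text
[ 0.56200863 -0.01758807  0.16499372] [-3.14141092 -0.62789366 -0.08034091] [-0.16423822 -0.51587377 -1.91492162] 10.375 [ 0.56181269 -0.01731128  0.16371634]
```

View pics/s6.png

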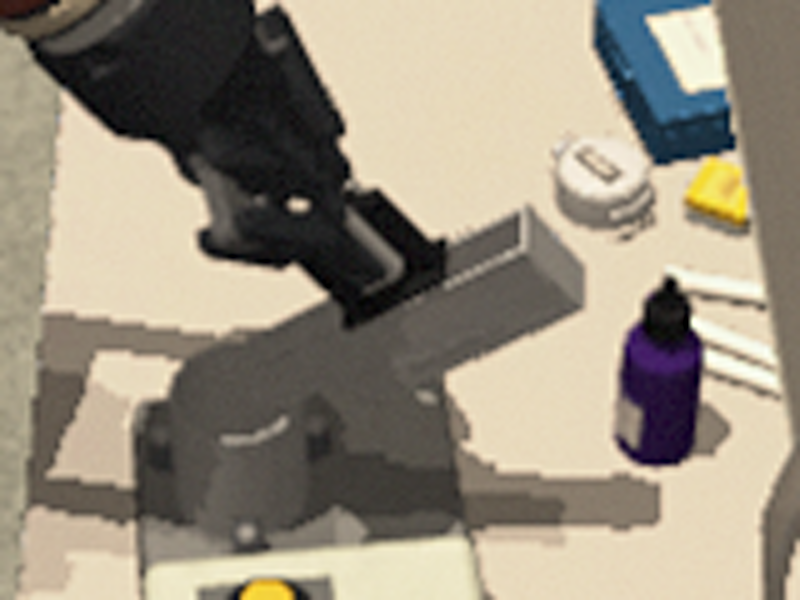

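View pics/t6.png

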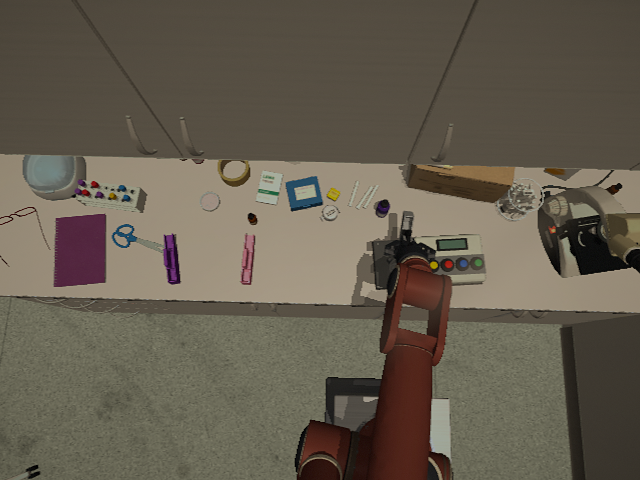

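```bash
python3 - <<'E'
from h import *
p0,R0=pour(36,.0926)
show(rows(p0,R0,[pour(41,.0925)+(2,)]))
E
```

```text
-0.0015, -0.0000, -0.0034, 0.0000, 0.0436, -0.0000,
-0.0029, -0.0000, -0.0069, 0.0000, 0.0873, 0.0000,
```

Emit:
{"api": "play_rows", "payload": {"increments": [-0.001,0,-0.003,0,0.044,0,-0.003,0,-0.007,0,0.087,0,-0.003,0,-0.007,0,0.087,0,-0.003,0,-0.007,0,0.087,0,-0.003,0,-0.007,0,0.087,0,-0.003,0,-0.007,0,0.087,0,-0.003,0,-0.007,0,0.087,0,-0.003,0,-0.007,0,0.087,0]}}

```text
time_s: 11.38
tool_pos: [0.5565, -0.0172, 0.1696]
tcp_rot: [-3.142, -0.715, -0.08]
force: [-0.6, -0.5, -1.9]
finger_gap: 0.107
```

```bash
python3 - <<'E'
from plant import arm
from h import *
b=arm.capture("top");a=arm.capture("side");s=arm.state();print(s['tool_pos'],s['tcp_rot'],s['force'],s['time_s'])
for c in("side","top"):print([(d['pixel'],d['conf']) for d in arm.tip_of("ball_0_center",c)])
cv2.imwrite("pics/s7.png",cv2.resize(np.hstack([a[230:320,265:385,::-1]]),(800,600),interpolation=2))
cv2.imwrite("pics/t7.png",cv2.resize(b[200:290,360:480,::-1],(800,600),interpolation=2))
# return path: rotate back while retreating: plan
p0,R0=pour(41,.0925)
w=[pour(30,.105)+(2,),pour(0,.145)+(4,)]
show(rows(p0,R0,w)); print(pour(0,.145)[0])
E
```

```text
[ 0.5564319  -0.01721862  0.16964524] [ 3.1415872  -0.71494074 -0.08017359] [-0.43093937 -0.17167062 -1.22071819] 11.475
[]
[]
0.0061, 0.0000, 0.0033, 0.0000, -0.0960, -0.0000,
0.0123, 0.0000, 0.0065, -0.0000, -0.1920, -0.0000,
0.0177, 0.0000, 0.0100, 0.0000, -0.3229, -0.0000,
0.0230, 0.0000, 0.0135, 0.0000, -0.4538, -0.0000,
0.0284, -0.0000, 0.0170, -0.0000, -0.5847, -0.0000,
0.0338, 0.0000, 0.0205, -0.0000, -0.7156, -0.0000,
[ 0.5943032  -0.01991608  0.1742    ]
```

View pics/s7.png

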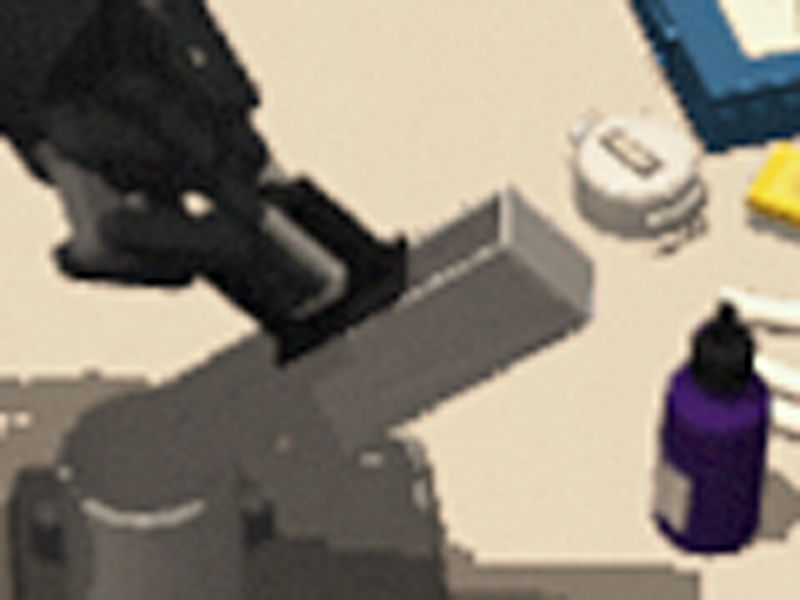

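View pics/t7.png

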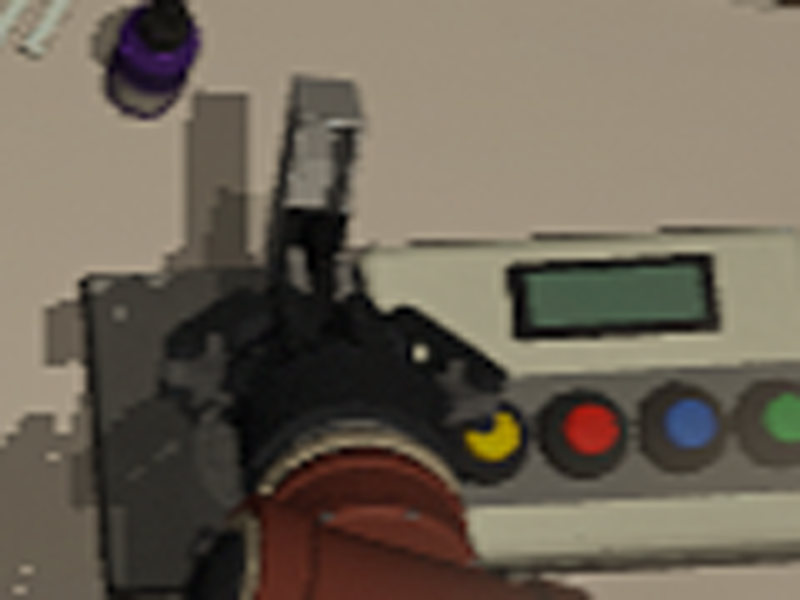

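The tail of the channel looks empty and no ball shows on the worktop. I'll level and lift the chute, then look into the jar.

Emit:
{"api": "play_rows", "payload": {"increments": [0.006,0,0,0,-0.096,0,0.012,0,0.001,0,-0.192,0,0.018,0,0.006,0,-0.323,0,0.023,0,0.012,0,-0.454,0,0.028,0,0.016,0,-0.585,0,0.034,0,0.02,0,-0.715,0,0.0,0,-0.015,0,-0.715,0,0.0,0,-0.015,0,-0.715,0]}}

```text
time_s: 12.58
tool_pos: [0.5446, -0.016, 0.1779]
tcp_rot: [-3.141, 0.005, -0.08]
force: [-0.2, -0.3, -0.9]
finger_gap: 0.112
```

```bash
python3 - <<'E'
from plant import arm
from h import *
a=arm.capture("side");s=arm.state();print(s['tool_pos'],s['tcp_rot'],s['force'],s['time_s'])
cv2.imwrite("pics/s8.png",cv2.resize(a[220:340,230:390,::-1],(800,600),interpolation=2))
R0=R.from_euler('xyz',s['tcp_rot']);p0=s['tool_pos']
pt=np.array([.546,.2625,.20]);print(R0.inv().apply(pt-p0),(R0.inv()*down(-.08)).as_rotvec())
E
```

```text
[ 0.54618436 -0.01630087  0.17988897] [-3.14142016e+00  6.46636485e-04 -8.02068946e-02] [-0.12089738 -0.40096562 -1.44874133] 12.625
[-0.02253455 -0.27789326 -0.02004853] [-0.00017256  0.00064662 -0.00020695]
```

View pics/s8.png

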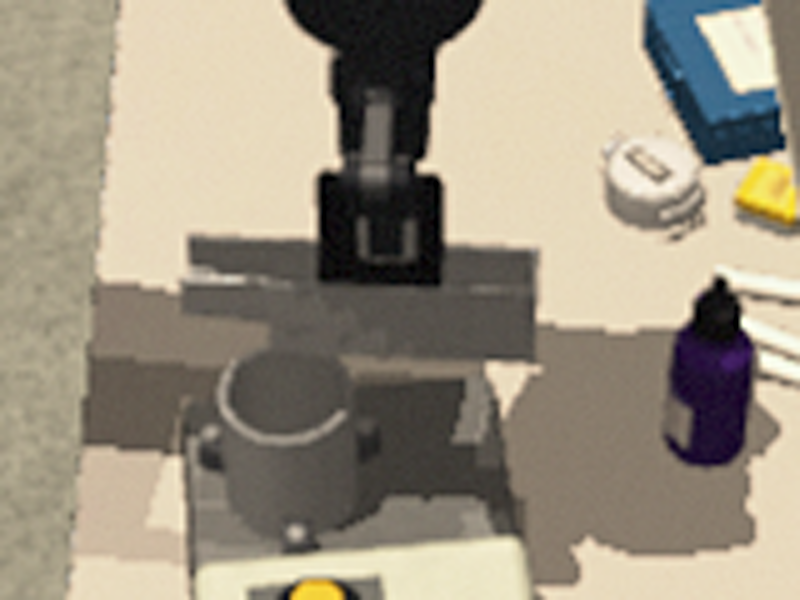

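Emit:
{"api": "play_rows", "payload": {"increments": [-0.001,-0.013,-0.01,0,0,0,-0.003,-0.045,-0.018,0,0,0,-0.006,-0.09,-0.02,0,0,0,-0.01,-0.135,-0.02,0,0,0,-0.014,-0.185,-0.02,0,0,0,-0.018,-0.23,-0.01,0,0,0,-0.021,-0.262,0.01,0,0,0,-0.0225,-0.278,0.03,0,0,0]}}

```text
time_s: 13.62
tool_pos: [0.5473, 0.2651, 0.1526]
tcp_rot: [-3.14, -0.004, -0.078]
force: [0.2, -0.5, -1.7]
finger_gap: 0.109
```

```bash
python3 - <<'E'
from plant import arm
from h import *
a=arm.capture("side");b=arm.capture("top");s=arm.state();print(s['tool_pos'],s['tcp_rot'],s['force'],s['time_s'])
cv2.imwrite("pics/s9.png",cv2.resize(np.hstack([a[265:340,260:330,::-1],a[170:245,250:340,::-1]]),(800,375),interpolation=2))
cv2.imwrite("pics/t9.png",cv2.resize(b[210:300,270:430,::-1],(800,450),interpolation=2))
E
```

```text
[0.54497309 0.26348596 0.14876802] [ 3.14027571  0.00335116 -0.07814054] [-0.31455523 -0.25311323 -1.44755369] 13.725
```

View pics/s9.png

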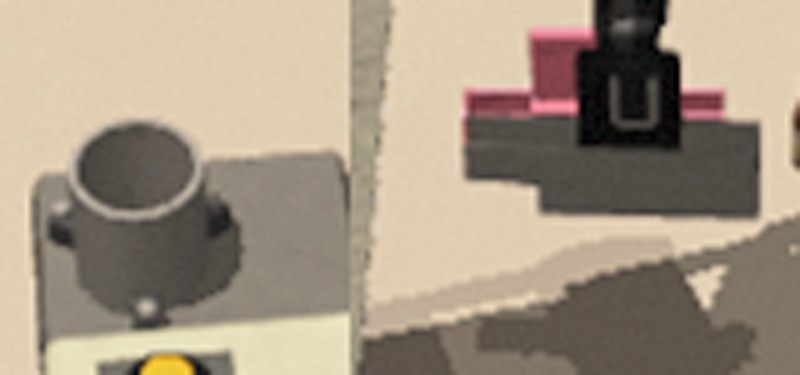

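View pics/t9.png

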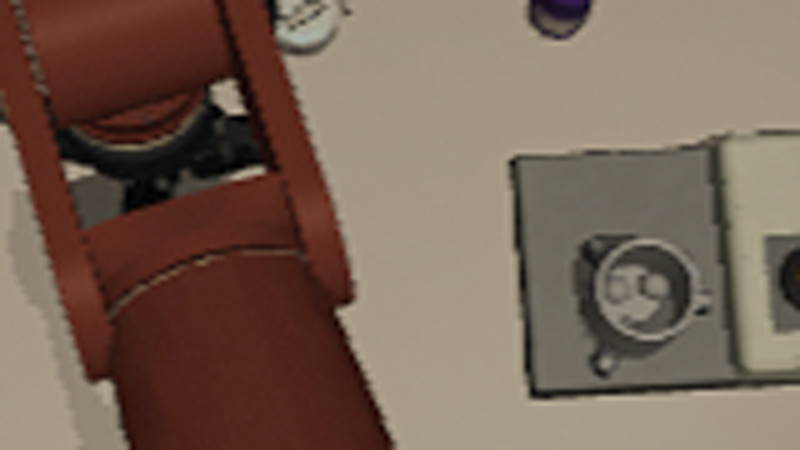

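```bash
python3 - <<'E'
from plant import arm
from h import *
b=arm.capture("top");
print([(np.round(d['pixel']),d['conf']) for d in arm.tip_of("ball_0_center","top")])
print([(np.round(d['extent']),d['conf']) for d in arm.search_frame("ball_0_center","top")])
cv2.imwrite("pics/t10.png",np.hstack([cv2.resize(i[252:284,383:415],(400,400),interpolation=2) for i in (cv2.imread("pics/top0.png"),b[:,:,::-1])]))
E
```

```text
[(array([396., 268.]), 0.49)]
[]
```

View pics/t10.png

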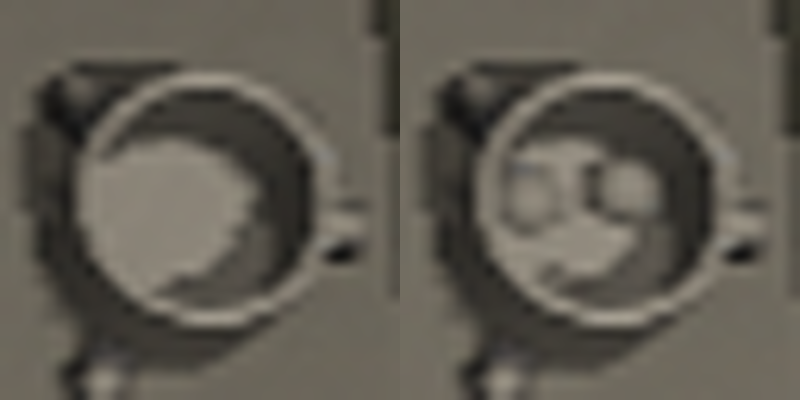

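Two balls show clearly in the jar. The third may be hidden by the near wall, so I'll check that once the chute is down and the arm is clear.

Emit:
{"api": "play_rows", "payload": {"increments": [0,0,0.03,0,0,0,0,0,0.06,0,0,0,0,0,0.08,0,0,0,0,0,0.089,0,0,0,0,0,0.092,0,0,0,0,0,0.094,0,0,0,0,0,0.094,0,0,0]}}

```text
time_s: 14.75
tool_pos: [0.547, 0.2627, 0.0578]
tcp_rot: [-3.141, -0.001, -0.08]
force: [-0.6, 0.4, -1.8]
finger_gap: 0.105
```

Emit:
{"api": "play_rows", "payload": {"increments": [0,0,0.001,0,0,0,0,0,0.002,0,0,0,0,0,0.0025,0,0,0,0,0,0.0025,0,0,0]}}

```text
time_s: 15.25
tool_pos: [0.5468, 0.2627, 0.0552]
tcp_rot: [-3.141, -0.001, -0.08]
force: [-1.0, -0.7, 3.7]
finger_gap: 0.107
```

Contact at 3.7 N, at the same TCP height as the grasp. Releasing.

Emit:
{"api": "play_rows", "payload": {"increments": [0,0,-0.0007,0,0,0,0,0,-0.0007,0,0,0,0,0,-0.0007,0,0,0,0,0,-0.0007,0,0,0,0,0,-0.0007,0,0,0], "gripper": 1}}

```text
time_s: 15.88
tool_pos: [0.5465, 0.2625, 0.0552]
tcp_rot: [3.142, 0.0, -0.08]
force: [-0.0, 0.1, 0.9]
finger_gap: 1.0
```

Emit:
{"api": "play_rows", "payload": {"increments": [0,0,-0.015,0,0,0,0,0,-0.045,0,0,0,0,0,-0.09,0,0,0,0,0,-0.14,0,0,0,0,0,-0.17,0,0,0]}}

```text
time_s: 16.5
tool_pos: [0.5476, 0.2629, 0.2302]
tcp_rot: [-3.139, -0.005, -0.08]
force: [-0.3, -0.2, 0.1]
finger_gap: 0.995
```

```bash
python3 - <<'E'
from plant import arm
from h import *
s=arm.state();p0,R0=s['tool_pos'],R.from_euler('xyz',s['tcp_rot']);print(p0,s['tcp_rot'],s['time_s'],s['finger_gap'])
show(rows(p0,R0,[((.53,-.02,.235),down(0),4),((.5205,-.28,.16),down(.08),4)]))
E
```

```text
[0.54761977 0.26288152 0.23018905] [-3.13930538 -0.0052547  -0.08015718] 16.5 0.9953960154719699
0.0013, 0.0708, -0.0014, -0.0005, -0.0013, -0.0200,
0.0026, 0.1417, -0.0027, -0.0010, -0.0027, -0.0401,
0.0038, 0.2125, -0.0041, -0.0016, -0.0040, -0.0601,
0.0051, 0.2834, -0.0054, -0.0021, -0.0053, -0.0802,
0.0079, 0.3484, 0.0132, -0.0020, -0.0054, -0.1002,
0.0106, 0.4134, 0.0318, -0.0020, -0.0054, -0.1202,
0.0133, 0.4784, 0.0504, -0.0019, -0.0054, -0.1402,
0.0161, 0.5435, 0.0690, -0.0019, -0.0054, -0.1602,
```

Emit:
{"api": "play_rows", "payload": {"increments": [0.001,0.06,0,0,0,-0.02,0.003,0.12,0,0,0,-0.04,0.004,0.18,0,0,0,-0.06,0.005,0.24,0,0,0,-0.08,0.008,0.3,0,0,0,-0.1,0.01,0.36,0.01,0,0,-0.12,0.012,0.42,0.02,0,0,-0.14,0.014,0.47,0.03,0,0,-0.16], "gripper": 0}}

```text
time_s: 17.5
tool_pos: [0.5226, -0.2095, 0.1965]
tcp_rot: [3.14, -0.002, 0.079]
force: [0.6, 0.4, 0.5]
finger_gap: -0.002
```

```bash
python3 - <<'E'
from plant import arm
from h import *
b=arm.capture("top");a=arm.capture("side");s=arm.state();print(s['tool_pos'],s['tcp_rot'],s['time_s'],s['finger_gap'])
cv2.imwrite("pics/t11.png",np.hstack([cv2.resize(b[252:284,383:415,::-1],(400,400),interpolation=2),cv2.resize(b[225:289,275:339,::-1],(400,400),interpolation=2)]))
cv2.imwrite("pics/t11f.png",b[:,:,::-1]);cv2.imwrite("pics/s11f.png",a[:,:,::-1])
E
```

```text
[ 0.5217522  -0.21110623  0.19510501] [3.14066382e+00 9.38895218e-04 7.44336029e-02] 17.6 -0.0019149238195601875
```

View pics/t11.png

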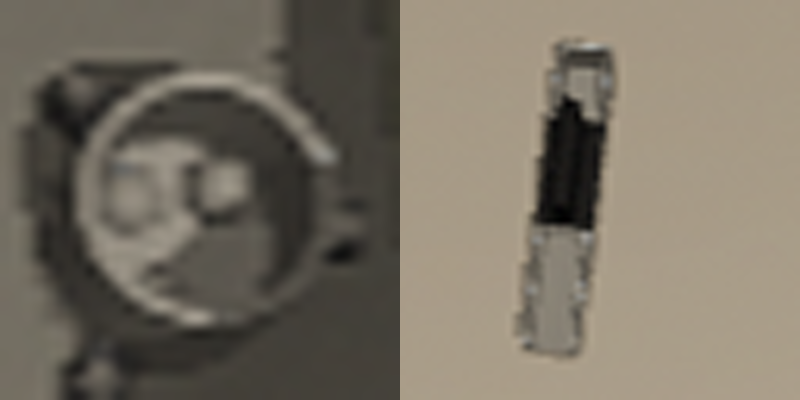

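View pics/t11f.png

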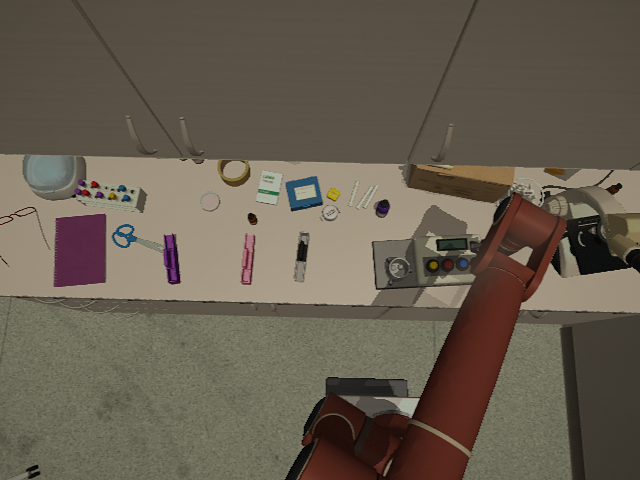

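View pics/s11f.png

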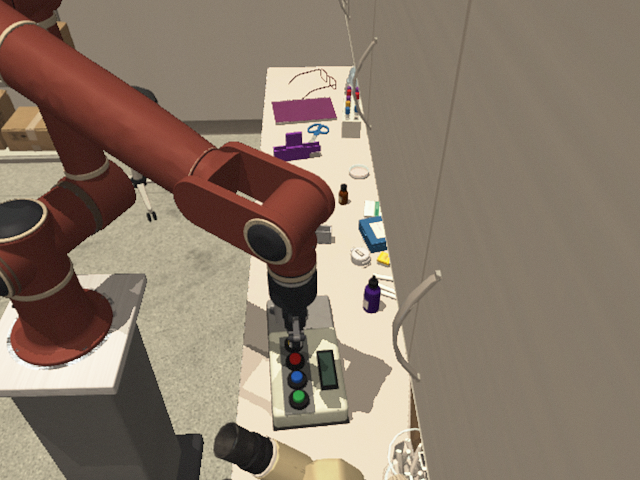

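```bash
python3 - <<'E'
from plant import arm
from h import *
m=arm.camera_model("top")
j=np.array([.5018,-.0115,.085])
b0=cv2.imread("pics/top0.png");b=arm.capture("top")[:,:,::-1]
r=(383,252,415,284);k=12
def up(i):
    i=i[r[1]:r[3],r[0]:r[2]]; i=cv2.convertScaleAbs(i,alpha=1.6,beta=-20); return cv2.resize(i,None,fx=k,fy=k,interpolation=cv2.INTER_CUBIC)
A=up(b);B=up(b);off=np.array([-.9,-.2])
a=np.linspace(0,2*np.pi,60)
dr=lambda P,c:cv2.polylines(B,[((proj(m,P)+off-[r[0],r[1]]+.5)*k).astype(np.int32)],True,c,1)
circ=lambda c,rad:c+np.c_[rad*np.cos(a),rad*np.sin(a),0*a]
dr(circ(j,.025),(0,255,0)); dr(circ(j-[0,0,.06],.025),(255,255,0))
_,v=ray(m,(400,268))
for ph in (150,180,200):
    c=j+[.0165*np.cos(np.radians(ph)),.0165*np.sin(np.radians(ph)),-.052]; print(ph,proj(m,c)+off); dr(circ(c,.008),(0,0,255))
cv2.imwrite("pics/t12.png",np.hstack([A,B]))
E
```

```text
150 [[393.17272482 274.79953292]]
180 [[396.05469954 275.63386008]]
200 [[398.01896676 275.34149071]]
```

View pics/t12.png

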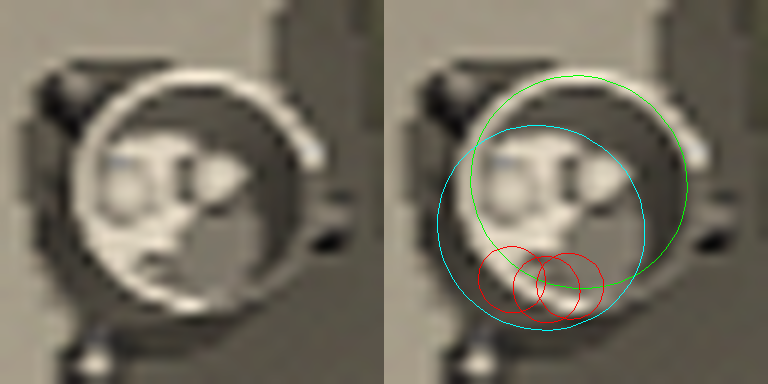

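The jar shows two balls clearly. A third contact shadow at the near wall, (396,275) in the top view, fits a ball partly hidden by the rim. The chute and worktop are clear, and the carried weight fell by about 0.5 N, which matches three 17 g balls. Now the keys: yellow first.

Emit:
{"api": "play_rows", "payload": {"increments": [0,-0.045,0.03,0,0,0,0,-0.09,0.06,0,0,0,0.0005,-0.101,0.095,0,0,0,0.0005,-0.101,0.11,0,0,0,0.0005,-0.101,0.11,0,0,0]}}

```text
time_s: 18.27
tool_pos: [0.515, -0.106, 0.085]
tcp_rot: [-3.141, 0.001, 0.08]
force: [0.4, -0.3, 0.2]
finger_gap: 0.002
```

```bash
python3 - <<'E'
from plant import arm
from h import *
a=arm.capture("side");s=arm.state();print(s['tool_pos'],s['tcp_rot'],s['force'],s['time_s'],s['finger_gap'])
cv2.imwrite("pics/s13.png",cv2.resize(a[290:420,240:360,::-1],(554,600),interpolation=2))
E
```

```text
[ 0.5158918  -0.10671116  0.08623003] [ 3.14104554e+00 -1.05173535e-03  7.97981504e-02] [ 0.57357707 -0.76566719  0.64199959] 18.325 -0.0008365290514635353
```

View pics/s13.png

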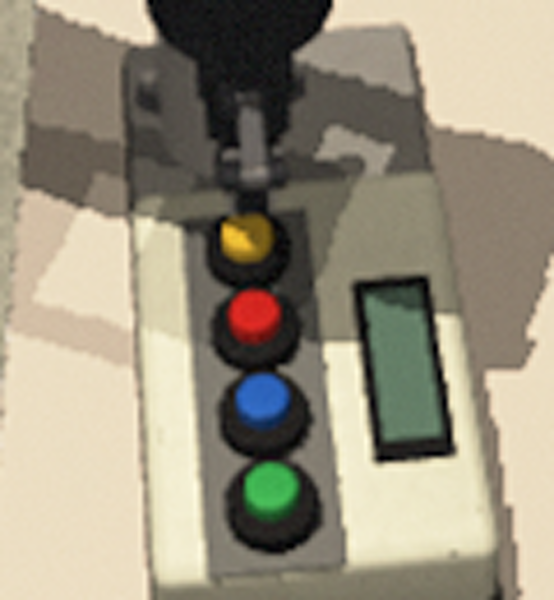

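Emit:
{"api": "play_rows", "payload": {"increments": [-0.001,0.0035,0.005,0,0,0,-0.001,0.0035,0.012,0,0,0,-0.001,0.0035,0.017,0,0,0,-0.001,0.0035,0.018,0,0,0,-0.001,0.0035,0.018,0,0,0]}}

```text
time_s: 18.95
tool_pos: [0.5149, -0.1106, 0.0678]
tcp_rot: [3.14, -0.0, 0.08]
force: [-1.0, -2.1, 4.6]
finger_gap: 0.006
```

Emit:
{"api": "play_rows", "payload": {"increments": [0,0,0.001,0,0,0,0,0,0.002,0,0,0,0,0,0.002,0,0,0]}}

```text
time_s: 19.32
tool_pos: [0.5149, -0.1106, 0.0664]
tcp_rot: [3.14, -0.0, 0.08]
force: [-3.5, -3.5, 9.6]
finger_gap: -0.004
```

Emit:
{"api": "play_rows", "payload": {"increments": [0,0,-0.015,0,0,0,0,0,-0.036,0,0,0,0,0.03,-0.04,0,0,0,0,0.065,-0.04,0,0,0,-0.0005,0.084,-0.036,0,0,0,-0.0005,0.084,-0.02,0,0,0,-0.0005,0.084,-0.02,0,0,0]}}

```text
time_s: 20.2
tool_pos: [0.5188, -0.1919, 0.0821]
tcp_rot: [-3.138, 0.005, 0.08]
force: [-0.4, 0.1, -1.9]
finger_gap: -0.001
```

```bash
python3 - <<'E'
from plant import arm
from h import *
a=arm.capture("side");s=arm.state();print(s['tool_pos'],s['tcp_rot'],s['force'],s['time_s'],s['finger_gap'])
cv2.imwrite("pics/s14.png",cv2.resize(a[290:420,240:360,::-1],(554,600),interpolation=2))
E
```

```text
[ 0.51940971 -0.19210486  0.08312854] [-3.13890985  0.00319412  0.08055532] [-0.40678343 -0.41956485 -0.09115454] 20.25 0.0049375255815433455
```

View pics/s14.png

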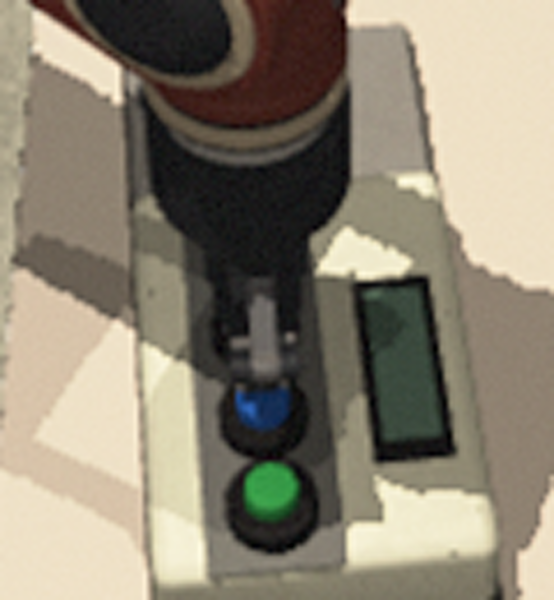

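Emit:
{"api": "play_rows", "payload": {"increments": [0.001,0.001,0.006,0,0,0,0.001,0.001,0.012,0,0,0,0.001,0.001,0.017,0,0,0,0.001,0.001,0.019,0,0,0,0.001,0.001,0.02,0,0,0,0.001,0.001,0.02,0,0,0]}}

```text
time_s: 21.0
tool_pos: [0.522, -0.1944, 0.0665]
tcp_rot: [-3.141, 0.0, 0.08]
force: [-2.6, 2.9, 8.3]
finger_gap: -0.002
```

Emit:
{"api": "play_rows", "payload": {"increments": [0,0,-0.015,0,0,0,0,0,-0.03,0,0,0,0,0.02,-0.034,0,0,0,-0.0005,0.0415,-0.03,0,0,0,-0.0005,0.0415,-0.02,0,0,0,-0.0005,0.0415,-0.02,0,0,0]}}

```text
time_s: 21.75
tool_pos: [0.523, -0.2356, 0.0826]
tcp_rot: [-3.139, 0.004, 0.079]
force: [-0.5, 0.6, -0.4]
finger_gap: -0.001
```

```bash
python3 - <<'E'
from plant import arm
from h import *
a=arm.capture("side");s=arm.state();print(s['tool_pos'],s['tcp_rot'],s['force'],s['time_s'],s['finger_gap'])
cv2.imwrite("pics/s15.png",cv2.resize(a[290:420,240:360,::-1],(554,600),interpolation=2))
E
```

```text
[ 0.52347567 -0.23547877  0.08330192] [-3.13933082e+00  2.70092295e-03  7.94690927e-02] [-0.55158188 -0.20274834  0.01843104] 21.8 0.003971744682980963
```

View pics/s15.png

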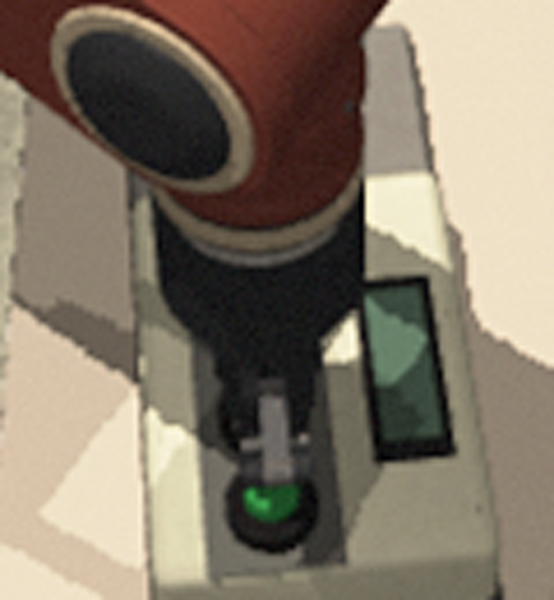

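Emit:
{"api": "play_rows", "payload": {"increments": [0,0,0.006,0,0,0,0,0,0.012,0,0,0,0,0,0.017,0,0,0,0,0,0.019,0,0,0,0,0,0.02,0,0,0,0,0,0.02,0,0,0]}}

```text
time_s: 22.55
tool_pos: [0.5246, -0.2358, 0.0665]
tcp_rot: [-3.141, 0.001, 0.08]
force: [-4.3, 4.2, 9.6]
finger_gap: 0.0
```

Bottomed at 9.6 N. I'll lift off, back away towards the robot, and check the final scene.

Emit:
{"api": "play_rows", "payload": {"increments": [0,0,-0.015,0,0,0,0,0,-0.05,0,0,0,0,0.03,-0.1,0,0,0,0,0.07,-0.14,0,0,0,-0.01,0.11,-0.16,0,0,0,-0.02,0.13,-0.16,0,0,0,-0.02,0.13,-0.16,0,0,0]}}

```text
time_s: 23.42
tool_pos: [0.5139, -0.3676, 0.2237]
tcp_rot: [-3.14, 0.001, 0.078]
force: [-0.4, 0.4, -1.2]
finger_gap: 0.0
```

```bash
python3 - <<'E'
from plant import arm
from h import *
b=arm.capture("top");a=arm.capture("side");s=arm.state();print(s['tool_pos'],s['force'],s['time_s'],np.abs(s['dq']).max())
cv2.imwrite("pics/t16.png",cv2.resize(b[180:300,220:500,::-1],(800,343),interpolation=2));cv2.imwrite("pics/s16.png",a[:,:,::-1])
E
```

```text
[ 0.51430431 -0.36588935  0.22299128] [0.4235337  0.52811295 0.75634522] 23.525 0.016290126207183828
```

View pics/t16.png

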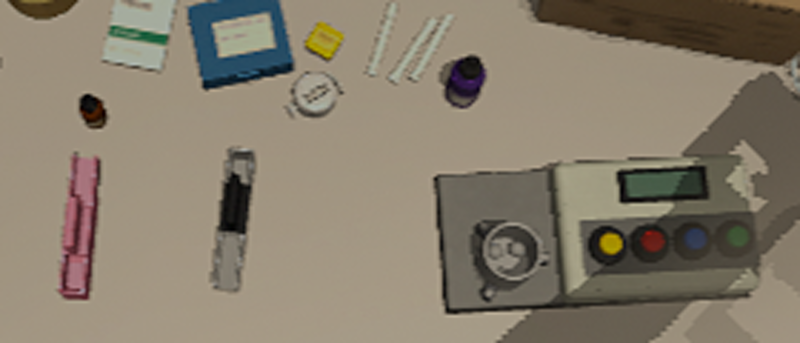

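View pics/s16.png

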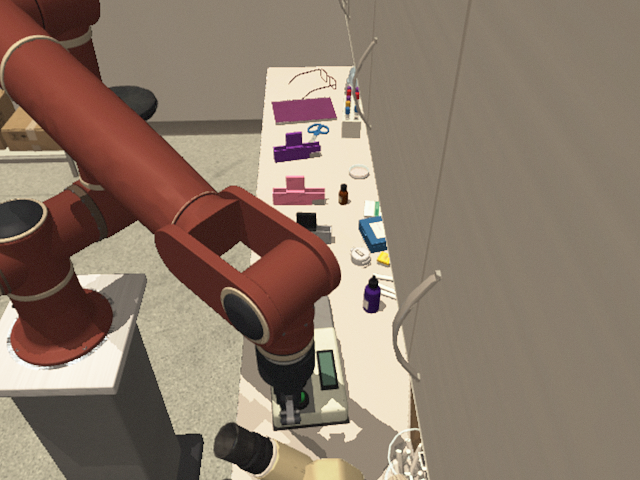

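Everything stands as it should: the chute is upright and empty, the bottles are standing, all the keys are back up, and the arm is free. Handing in.

```bash
python3 -c "
from plant import arm
print(arm.close_job(), arm.state()['time_s'])"
```

```text
the job is handed in; nothing more can be done
the job is handed in; nothing more can be done
```

The job is done and handed in at about 23.5 s on the robot's clock, against the 67 s limit. I tipped the balls into the jar and set the chute back down upright where it had stood. I then pressed yellow, blue and green in that order, letting each come back up before the next.

**Balls:** The last top picture shows two balls clearly in the jar. The third I only inferred. A contact shadow by the near wall fits a ball hidden by the rim, the carried weight fell by roughly 0.5 N (as three 17 g balls would, though the force reading is noisy), and I saw no ball in the chute or on the worktop. The ball detector confirmed only one ball in the jar.

**Keys:** The fingertip reached 66.5 mm on each key with 8 to 10 N, past the 5 N needed for full travel. The red key was never touched.

**Scene:** In the last pictures both bottles are standing, the pink and purple look-alikes have not moved, and the arm is clear of everything. The two cameras disagreed by 2 to 3 mm on positions along y, so I worked to values in between, and this caused no problem.

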